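Close the mini centrifuge and start the spin

ROBOT

A 7-joint arm with a two-finger parallel gripper is mounted at the origin on a cart in front of the work surface, level with it; the furniture and walls round the work are solid. World frame = base frame: x ahead of the robot, y to its left, z up, the work surface at z = 0. Lengths are in m, angles in rad, forces in N, time in s.
With the tool pointing down it reaches from about 0.4 to 0.925 m from the base axis. Payload 4.1 kg.
Tool frame: the origin (TCP) lies midway between the tips of the shut fingers; the grasp point (between the pads) lies 19 mm behind it; x points along the fingers, y is the direction in which the jaws open and shut, and the axes are right-handed (so a half turn about x gives the same grasp; the last joint's range is limited). The gripper opens to 85 mm and grips with 20 to 120 N. Pads are 22 mm wide; open, the fingers measure 114 mm over their backs; the gripper's body (76 mm by 85 mm) begins 54 mm behind the grasp point. The pads swing forward as they close: fully open they stand 13 mm farther back than shut.
Start: joints at [-1.42, 0.398, 0.045, 1.537, -0.019, 1.207, -0.051], TCP at [0.161, 0.63, 0.204] pointing down, gripper open.
Joint ranges: [-2.82, 2.82], [-0.49, 2.23], [-1.37, 1.46], [0, 2.46], [-1.36, 4.5], [0.23, 2], [-2.94, 2.94]. Speed limits (rad/s): [2.57, 2.57, 3.14, 3.14, 3.14, 3.14, 3.14].

INTERFACE

Orientations are given as a unit quaternion [w, x, y, z].
In Python, from bench import manip gives the robot as it stands.
- The arm moves only by the shell command python3 -m crank 'ROWS'. ROWS is JSON, one flat list of numbers, 7 for each row, row after row: the finger opening in mm, from 0 to 85.4, then the shift along the tool's x, y, z in mm, then the turn, a rotation vector about the tool's x, y, z in degrees. A call has 1 to 8 rows; each row shifts and turns the commanded pose from where the row before left it, along the tool's axes as they then stand; what a row does not reach is not made up. A row lasts 1/12 s, in which the tool goes at most 41.7 mm and 7.16 degrees, less where a joint would pass 70% of its speed; a pose out of reach is approached as far as the arm can. A call with a gripper value outside its range is refused whole. The fingers move at their own pace and stop on an object; the grip force is fixed at half the most. Time passes only in rows, so rows that do not move let the fingers close. It gives the time, the measured TCP pose, the force and the opening at its end, in the units of the state.
- manip.observe(): the state, without advancing time (a new reading comes with each control period).
- manip.read_camera(name): name is "side" or "top" or "wrist"; returns a dict with "color" (420x560x3 uint8, red, green, blue), "fx", "fy", "cx", "cy" (pixels), "origin" and "rotation" of the camera in the world. Camera axes: x right, y down, z forward; pixel columns grow to the right and rows downward; lengths in m; the calibration is good to about 2 mm. The wrist camera is an equidistant fisheye: a pixel r from the principal point sees the ray r / f radians off the axis. A picture is of the moment at which its call begins. There is no depth.
- manip.close_job(): hands the job in, once; it reports no verdict.
The state is a dict: "t": time; "qpos": joint angles; "joint_velocities": joint speeds; "tau": joint torques, N m; "eef_pos": TCP position; "orientation": TCP orientation; "ft_force": force on the tool from outside, world axes, zero at the start; "wrist_torque": the same for the moment, N m; "gripper_width": finger opening in m.
Only numpy, scipy, OpenCV 4.12 (cv2) and the standard library are available. Lean on these libraries where they do the work, as an engineer would, in place of code of your own. Each camera call takes 0.05 s, during which the arm holds its last target.

TASK

The mini centrifuge is loaded. Using only the fingertips, push its open clear lid over and fully shut without slamming it, and only then press in the black switch key on its front to start the run. Grasp and lift nothing, and leave the things standing round it where they are.

Things in the scene. Friction and masses are not known exactly. Their poses are not given: they have to be found in the camera images.
- mini_centrifuge: White bench-top mini centrifuge, 163 x 152 x 126 mm, fixed to the worktop. Origin: centre of its underside; own +x points from its front (the switch side) to its back (the hinge side), z up. Body top is 68 mm up, its front face at x = -78 mm; shut, the round clear lid covers z = 83 to 126 mm, x = -67 to +70 mm.
- mini_centrifuge_lid (a joint): Lid hinge, rad: 0 fully shut, about 1.48 fully open (stands upright, its flat top facing back). It swings over the top towards the front. Friction holds it where it is above about 0.85; below that its weight takes it down slowly by itself.
- lid_hinge (a point): Middle of the lid's hinge line, at (73, 0, 82) mm on the centrifuge; the line runs along the centrifuge's y.
- lid_top (a point): Centre of the lid's flat outer top, a disc of 55 mm radius; moves with the lid. Seen from the hinge it is 71 mm along the lid and 43.5 mm out from the lid's lower rim. Shut, it lies 125.5 mm above the worktop. The lid is 43 mm deep, 3 mm thick, 0.12 kg.
- mini_centrifuge_switch (a joint): Black start switch, a paddle key pivoted at its lower edge, rad: about 0.25 off (upper edge standing out), 0 on (pressed in, its face vertical). Pushed in towards the back of the machine it moves with 1 to 2 N and stays where it is left; the stop then holds any further push.
- switch_face (a point): Centre of the switch's outer face, 36 mm above the worktop, low on the right (-y) of the front, facing the machine's -x. The key is 18 mm wide and spans 30 to 42 mm in height; its upper edge stands 8 mm proud of the front face when off, 5 mm when on; a push anywhere on its upper half works.
- tube_tray: Loose bystander: small pale tray, 72 x 116 x 16 mm, with three tubes lying in it. Origin: centre of its underside.
- bottle_a: Loose bystander: clear bottle with a blue cap, 56 mm across, 105 mm tall. Origin: centre of its underside.
- beaker: Loose bystander: clear beaker, 55 mm across, 66 mm tall. Origin: centre of its underside.
- timer: Loose bystander: flat white bench timer, 68 x 68 x 20 mm. Origin: centre of its underside.
- cold_block: Loose bystander: dark blue cooling block, 62 x 96 x 34 mm. Origin: centre of its underside.
Not all that is in view belongs to the job. Leave any blue or orange look-alike of the mini_centrifuge alone.

How it is judged:
On the way, in this order (a step that is already met when the one before it is completed fails the run):
1. the lid is fully shut (value of joint mini_centrifuge_lid below 0.04 rad), for 0.2 s.
2. the switch is pressed to on with the lid shut (value of joint mini_centrifuge_switch below 0.08 rad and value of joint mini_centrifuge_lid below 0.04 rad), for 0.2 s.
At the end, for the whole second after the job is handed in: The lid is fully shut (within 0.04 rad), the switch key is pressed in (within 0.08 rad of its stop), and the tray, bottle, beaker, timer and cooling block are within 15 mm of where they stood (all of step 2 and distance of each of tube_tray, bottle_a, beaker, timer, cold_block from where it was at the start of the episode below 0.015 m); the robot touches nothing.
It fails at once if the switch is switched on while the lid is not shut (value of joint mini_centrifuge_switch below 0.12 rad and value of joint mini_centrifuge_lid above 0.1 rad).
It fails at once if the lid is slammed (swings faster than 3 rad/s) (velocity of joint mini_centrifuge_lid below -3 rad/s).
It fails at once if a thing standing round the centrifuge is lifted, shoved or knocked over (distance of any of tube_tray, bottle_a, beaker, timer, cold_block from where it was at the start of the episode above 0.015 m or angle between any of tube_tray, bottle_a, beaker, timer, cold_block's own z axis and vertical above 0.3 rad).
It also fails if it takes over 64 s, if anything falls off the work surface, if the arm or the gripper's body presses on something with over 40 N, if the wrist force passes 120 N, or if a joint passes its speed limit or range.

## Working session

There is one attempt and no reset: what is moved stays moved. The work goes in short steps, Python scripts to look and compute and a shell command to move; the robot and the scene stay as the last step left them, time stands still between calls to the robot, and variables do not carry over. Pictures are saved under pics/ and viewed, and the job is handed in when it is done.

```bash
ls; mkdir -p pics; python3 - <<'E'
from bench import manip
import cv2
print(manip.observe())
for n in ["side","top","wrist"]:
    c=manip.read_camera(n); cv2.imwrite(f"pics/{n}0.png",c["color"][:,:,::-1])
    print(n,{k:c[k] for k in c if k!="color"})
E
```

```text
pics
{'t': 0.0, 'qpos': array([-1.41999494,  0.39919436,  0.04502613,  1.53789555, -0.01871879,
        1.20689766, -0.05070023]), 'joint_velocities': array([-0.00109223,  0.00042899,  0.00195061,  0.00170131, -0.00045321,
        0.0015703 , -0.00048272]), 'tau': array([ 4.75729539e-04, -4.75126076e+01,  1.36492442e+00, -2.54216766e+01,
        1.15502748e-02,  9.59838188e-03,  4.85776155e-06]), 'eef_pos': array([0.16048796, 0.62915794, 0.20335491]), 'orientation': array([ 0.70155695,  0.08735319,  0.70164913, -0.0887455 ]), 'ft_force': array([-0.51013638, -1.04902987, -0.37803562]), 'wrist_torque': array([-0.01958461,  0.01015032,  0.01539059]), 'gripper_width': 0.08550515184323311}
side {'fx': 540.2710461945895, 'fy': 540.2710461945895, 'cx': 283.88322404941925, 'cy': 210.52477095694508, 'origin': array([0.53946914, 0.78800054, 1.07268321]), 'rotation': array([ 0.0072534 , -0.03476287,  0.95261811, -0.30208884])}
top {'fx': 466.89360777494477, 'fy': 466.89360777494477, 'cx': 275.9112141173231, 'cy': 213.1950214469488, 'origin': array([0.34845952, 0.08909974, 1.08540539]), 'rotation': array([ 0.06936283, -0.68615887,  0.72006554, -0.07668395])}
wrist {'fx': 325.19226210127806, 'fy': 325.19226210127806, 'cx': 280.33813970434073, 'cy': 211.59790768871298, 'origin': array([0.09819094, 0.6458728 , 0.37216685]), 'rotation': array([0.10360112, 0.78274429, 0.60853313, 0.07915565])}
```

View pics/side0.png

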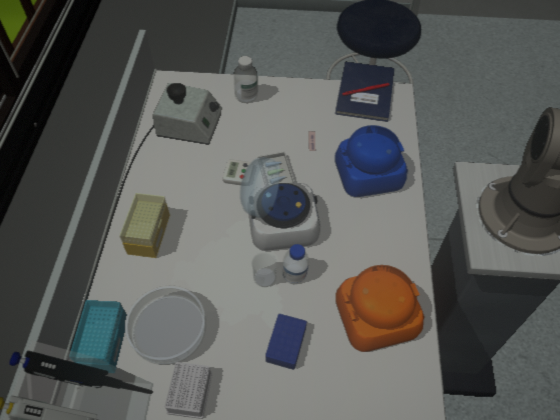

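View pics/top0.png

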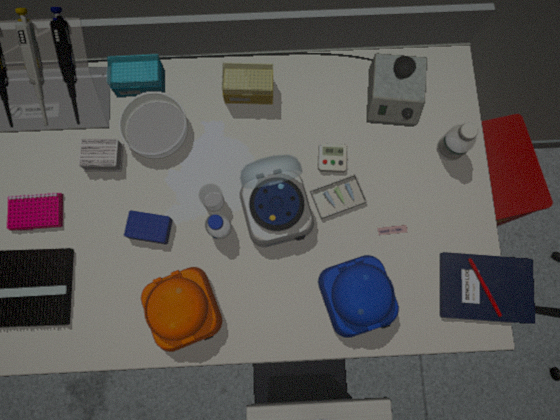

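View pics/wrist0.png

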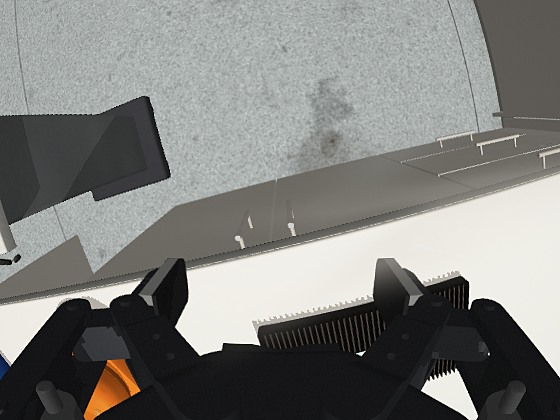

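The white centrifuge is at about (277,207) in the top image, with its clear lid standing open at the far side (270,170). The blue look-alike is at (360,295) and the orange one at (182,308). The white, loaded machine with the open clear lid fits the description. I'll enlarge it to confirm.

```bash
cat > h.py <<'E'
from bench import manip
import cv2, numpy as np
from scipy.spatial.transform import Rotation as R
def cam(n):
    c=manip.read_camera(n); c["Rm"]=R.from_quat(c["rotation"],scalar_first=True).as_matrix(); return c
def px2z(c,u,v,z):
    d=c["Rm"]@np.array([(u-c["cx"])/c["fx"],(v-c["cy"])/c["fy"],1]); o=c["origin"]
    return o+d*(z-o[2])/d[2]
def proj(c,P):
    p=(np.atleast_2d(P)-c["origin"])@c["Rm"]
    return np.c_[p[:,0]/p[:,2]*c["fx"]+c["cx"],p[:,1]/p[:,2]*c["fy"]+c["cy"]]
def crop(c,u0,v0,u1,v1,s,name):
    im=cv2.resize(c["color"][v0:v1,u0:u1,::-1],None,fx=s,fy=s,interpolation=cv2.INTER_CUBIC); cv2.imwrite("pics/"+name,im)
E
python3 - <<'E'
from h import *
c=cam("top"); crop(c,190,130,380,260,4,"t1.png")
print(px2z(c,277,207,0.07))
c=cam("side"); crop(c,200,130,350,300,3.5,"s1.png")
print(px2z(c,285,210,0.07))
E
```

```text
[0.57527223 0.070168   0.07      ]
[0.57975865 0.08094146 0.07      ]
```

View pics/t1.png

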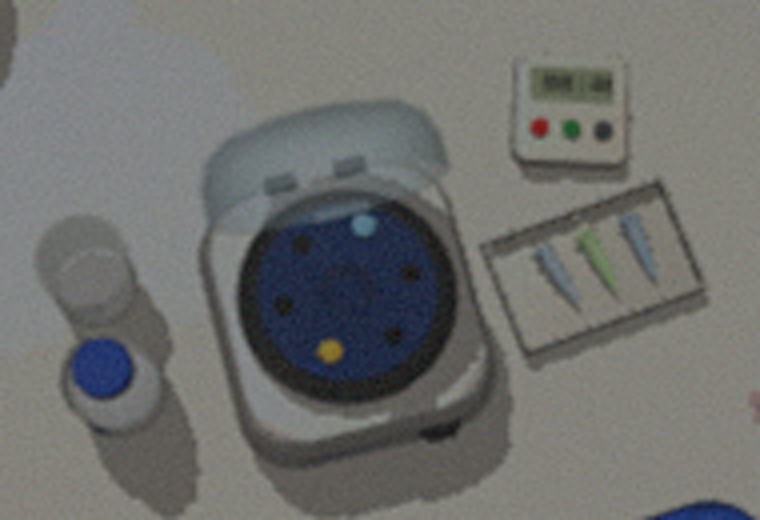

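View pics/s1.png

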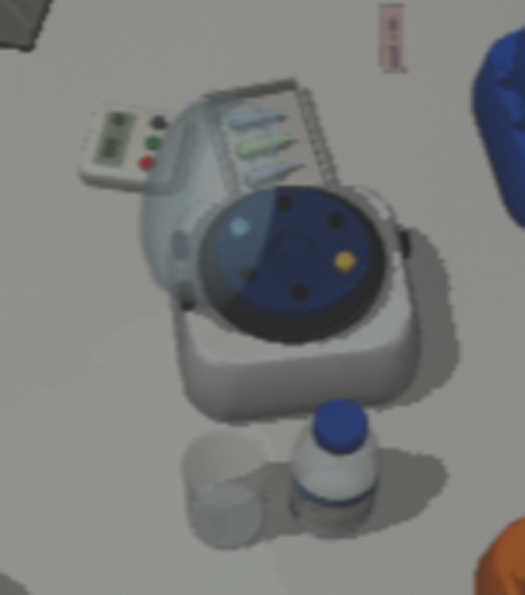

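Confirmed: in the top crop the white machine's rotor is at (347,290), the hinge blocks at (282,183) and (350,165), and the black switch at (440,430) on its front right. The lid stands up at the back. Next I'll fit the pose.

```bash
cat >> h.py <<'E'
def T(x,y,yaw,P):
    P=np.atleast_2d(P); c,s=np.cos(yaw),np.sin(yaw)
    return np.c_[x+c*P[:,0]-s*P[:,1],y+s*P[:,0]+c*P[:,1],P[:,2]]
def lidpts(th):  # lid top disc & lower rim in machine frame (m)
    a=np.linspace(0,2*np.pi,60)
    out=[]
    for r,zz in((.055,.0435),(.0685,.001)):
        u=.071+r*np.cos(a); w=np.full_like(a,zz); y=r*np.sin(a)
        # shut: along -x, out +z ; opening rotates up
        x=.073-u*np.cos(th)+w*np.sin(th); z=.082+u*np.sin(th)+w*np.cos(th)
        out.append(np.c_[x,y,z])
    return out
def overlay(c,x,y,yaw,th,box,s,name):
    u0,v0,u1,v1=box
    im=cv2.resize(c["color"][v0:v1,u0:u1,::-1],None,fx=s,fy=s,interpolation=cv2.INTER_CUBIC)
    def pl(P,col,cl=True):
        q=((proj(c,T(x,y,yaw,P))-[u0,v0]+.5)*s).astype(int)
        cv2.polylines(im,[q],cl,col,1)
    for z,col in((0,(0,255,255)),(.068,(0,255,0))):
        pl([[-.078,-.076,z],[-.078,.076,z],[.083,.076,z],[.083,-.076,z]],col)
    for L,col in zip(lidpts(th),((0,0,255),(255,0,255))): pl(L,col)
    pl([[.073,-.05,.082],[.073,.05,.082]],(255,255,0),False)
    pl([[-.085,-.05,.036],[-.085,-.04,.036]],(255,128,0),False)
    cv2.imwrite("pics/"+name,im)
E
python3 - <<'E'
from h import *
c=cam("top")
f=lambda a,b,z:px2z(c,190+a/4,130+b/4,z)
h1,h2=f(282,183,.085),f(350,165,.085); print(h1,h2); d=h1-h2; yaw=np.arctan2(-d[0],d[1]); print(yaw)
sw=f(440,430,.04);print(sw)
m=(h1+h2)/2; x,y=m[:2]-.073*np.array([np.cos(yaw),np.sin(yaw)]); print(x,y)
dx=sw[:2]-[x,y]; print(np.cos(yaw)*dx[0]+np.sin(yaw)*dx[1],-np.sin(yaw)*dx[0]+np.cos(yaw)*dx[1])
overlay(c,x,y,yaw,1.48,(190,130,380,260),4,"o1.png")
overlay(cam("side"),x,y,yaw,1.48,(200,130,350,300),3.5,"o2.png")
E
```

```text
[0.64488256 0.10363634 0.085     ] [0.65352177 0.06530846 0.085     ]
0.2216976270860072
[0.50883003 0.02108032 0.04      ]
0.577988796196645 0.06842071863852052
-0.07787563453377756 -0.03097471938218277
```

View pics/o1.png

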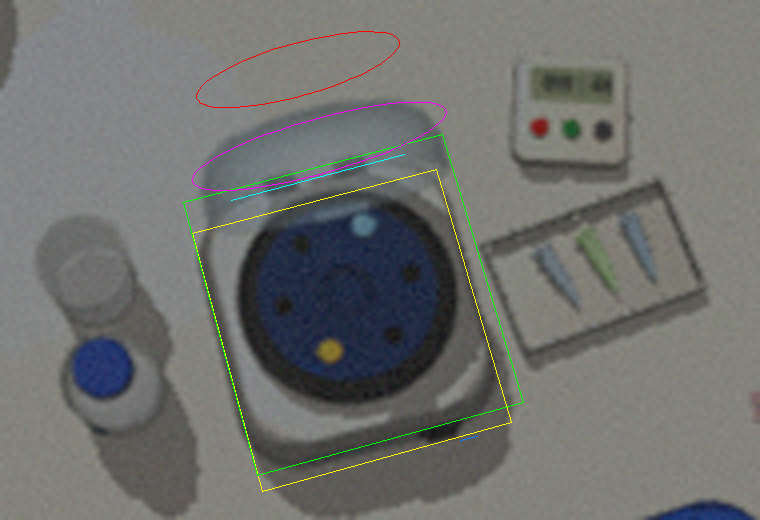

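View pics/o2.png

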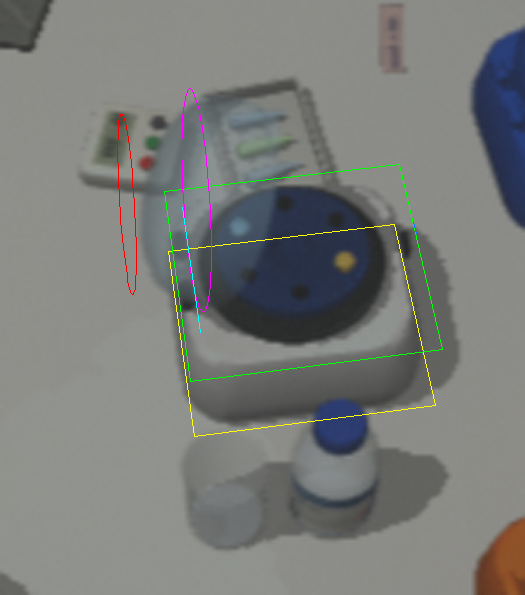

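```bash
python3 - <<'E'
from h import *
ct=cam("top");cs=cam("side")
# side-cam points: hinge blocks crop (180,245),(187,293); switch (403,243); top-cam same
g=lambda a,b,z:px2z(cs,200+a/3.5,130+b/3.5,z)
print("side hinges",g(180,245,.085),g(187,293,.085),"switch",g(403,243,.04))
x,y,yaw=.574,.072,.2217
for th in (1.0,1.2):
  overlay(ct,x,y,yaw,th,(190,130,380,260),4,f"o1_{th}.png")
  overlay(cs,x,y,yaw,th,(200,130,350,300),3.5,f"o2_{th}.png")
a=[cv2.imread(f"pics/o1_{t}.png") for t in(1.0,1.2)]; cv2.imwrite("pics/o1b.png",cv2.resize(np.vstack([i[:500,100:600] for i in a]),None,fx=.6,fy=.6))
b=[cv2.imread(f"pics/o2_{t}.png") for t in(1.0,1.2)]; cv2.imwrite("pics/o2b.png",cv2.resize(np.hstack([i[50:470,:450] for i in b]),None,fx=.88,fy=.88))
E
```

```text
side hinges [0.65695775 0.06959712 0.085     ] [0.64853999 0.10693654 0.085     ] switch [0.51173805 0.02372029 0.04      ]
```

View pics/o1b.png

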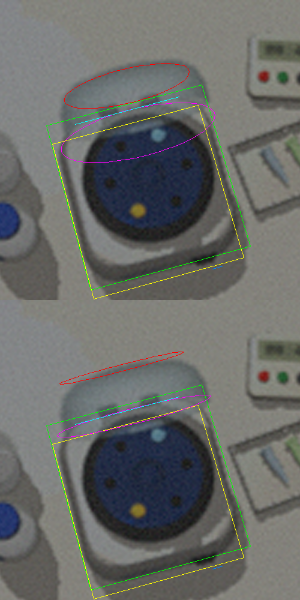

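View pics/o2b.png

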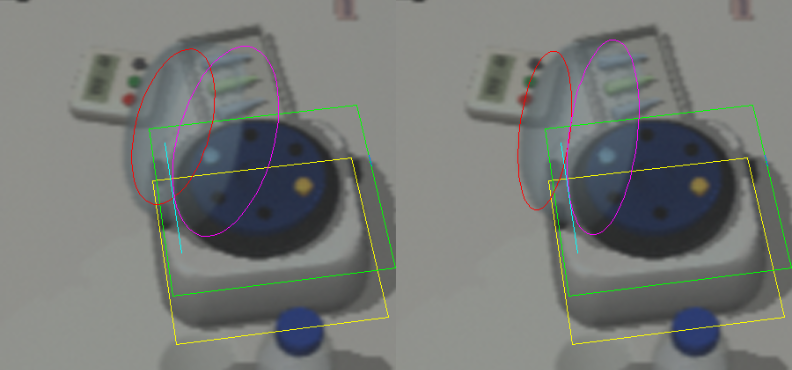

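```bash
cat >> h.py <<'E'
def mach(P,x=.575,y=.072,yaw=.2217): return T(x,y,yaw,np.array(P))[0]
def go(target,o=None):
    o=o or manip.observe(); Rm=R.from_quat(o["orientation"],scalar_first=True).as_matrix()
    return np.round(Rm.T@(np.array(target)-o["eef_pos"])*1000,1)
E
python3 - <<'E'
from h import *
o=manip.observe();Rm=R.from_quat(o["orientation"],scalar_first=True).as_matrix();print(Rm.round(3))
for th in(1.0,1.1,1.2):
    L=lidpts(th)[0]; i=L[:,2].argmax(); print(th,L[i],T(.575,.072,.2217,L[i]))
B=mach([.16,0,.22]);print(B, go(B))
E
```

```text
[[ 0.     0.247  0.969]
 [-0.     0.969 -0.247]
 [-1.    -0.     0.   ]]
1.0 [0.0415259  0.         0.21152849] [[0.61550955 0.08113106 0.21152849]]
1.1 [0.05461441 0.         0.21402356] [[0.62827772 0.08400907 0.21402356]]
1.2 [0.06788662 0.         0.21519949] [[0.6412251  0.08692748 0.21519949]]
[0.73108401 0.10718213 0.22      ] [ -15.6 -365.5  681.9]
```

```bash
python3 -m crank '[0,-30,0,0,-3.5,0,0, 0,-30,0,0,-3.5,0,0, 0,-30,0,0,-3.5,0,0, 0,0,0,0,-3.5,0,0, 0,0,0,0,-3.5,0,0, 0,0,0,0,-3.5,0,0, 0,0,0,0,-3,0,0, 0,0,0,0,-3,0,0]'
python3 - <<'E'
from h import *
print(go(mach([.16,0,.28])), manip.observe()["ft_force"])
E
```

```text
t: 1.12
eef_pos: [0.1607, 0.6298, 0.2945]
orientation: [0.703, -0.079, 0.703, 0.079]
ft_force: [0.6, -0.4, 1.0]
gripper_width: -0.0001
[  14.4 -636.3  440. ] [ 0.6072074  -0.42331703  0.97691506]
```

```bash
python3 -m crank '[0,0,-29,20,0,0,0, 0,0,-29,20,0,0,0, 0,0,-29,20,0,0,0, 0,0,-29,20,0,0,0, 0,0,-29,20,0,0,0, 0,0,-29,20,0,0,0, 0,0,-29,20,0,0,0, 0,0,-29,20,0,0,0]'
python3 -m crank '[0,0,-29,20,0,0,0, 0,0,-29,20,0,0,0, 0,0,-29,20,0,0,0, 0,0,-29,20,0,0,0, 0,0,-29,20,0,0,0, 0,0,-29,20,0,0,0, 0,0,-29,20,0,0,0, 0,0,-29,20,0,0,0]'
python3 - <<'E'
from h import *
print(go(mach([.16,0,.28])), manip.observe()["ft_force"])
c=cam("wrist"); cv2.imwrite("pics/w1.png",c["color"][:,:,::-1])
c=cam("side"); crop(c,180,80,400,300,2.7,"s3.png")
E
```

```text
t: 1.78
eef_pos: [0.3688, 0.4373, 0.2947]
orientation: [0.703, -0.078, 0.703, 0.078]
ft_force: [-0.3, 0.3, -0.4]
gripper_width: -0.0001
t: 2.45
eef_pos: [0.5758, 0.2462, 0.2947]
orientation: [0.703, -0.078, 0.703, 0.078]
ft_force: [0.4, 0.8, 0.6]
gripper_width: -0.0
[  14.6 -169.8  120.9] [0.37530664 0.84529602 0.56726173]
```

View pics/w1.png

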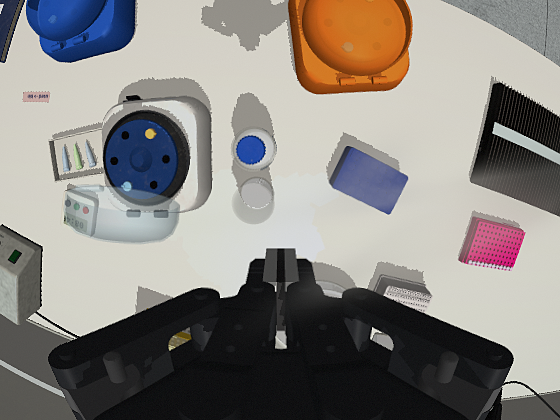

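View pics/s3.png

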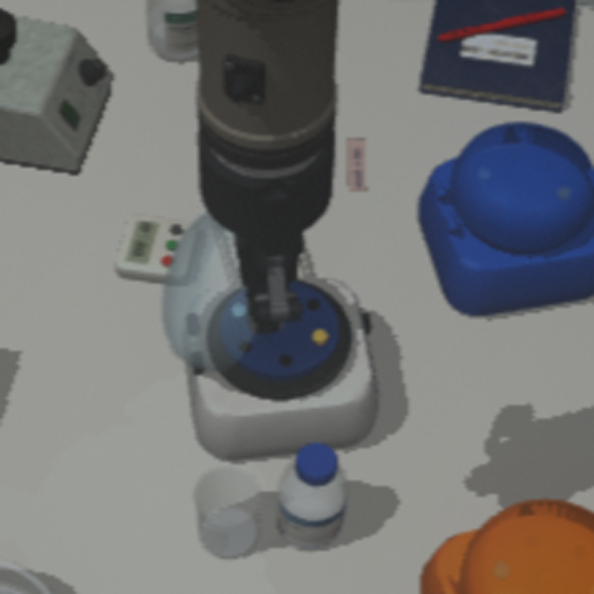

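The wrist view shows the rotor at (147,158), the switch at (133,98) and the clear lid from (60,190) to (180,235). I'll overlay the lid model on it to get the angle.

```bash
cat >> h.py <<'E'
def projw(c,P):
    p=(np.atleast_2d(P)-c["origin"])@c["Rm"]; r=np.hypot(p[:,0],p[:,1]); a=np.arctan2(r,p[:,2])
    return np.c_[c["cx"]+c["fx"]*a*p[:,0]/r, c["cy"]+c["fy"]*a*p[:,1]/r]
def pxw(c,u,v,z):
    X=np.array([u-c["cx"],v-c["cy"]])/c["fx"]; a=np.linalg.norm(X); d=c["Rm"]@np.r_[np.sin(a)*X/a,np.cos(a)]
    return c["origin"]+d*(z-c["origin"][2])/d[2]
E
python3 - <<'E'
from h import *
c=cam("wrist")
def crp(c): return cv2.resize(c["color"][70:270,20:260,::-1],None,fx=1.6,fy=1.6,interpolation=cv2.INTER_CUBIC)
x,y,yaw=.575,.072,.2217
ims=[]
for th in(.95,1.05,1.15,1.3):
    im=crp(c)
    for L,col in zip(lidpts(th),((0,0,255),(255,0,255))):
        q=((projw(c,T(x,y,yaw,L))-[20,70])*1.6).astype(int); cv2.polylines(im,[q],True,col,1)
    for z,col in((0,(0,255,255)),(.068,(0,255,0))):
        P=[[-.078,-.076,z],[-.078,.076,z],[.083,.076,z],[.083,-.076,z]]
        q=((projw(c,T(x,y,yaw,P))-[20,70])*1.6).astype(int); cv2.polylines(im,[q],True,col,1)
    ims.append(im)
cv2.imwrite("pics/w2.png",np.vstack([np.hstack(ims[:2]),np.hstack(ims[2:])])[:600,:800])
print(pxw(c,133,98,.04),pxw(c,133,213,.085),pxw(c,161,212,.085))
E
```

```text
[0.51226834 0.01680695 0.04      ] [0.65800391 0.05961787 0.085     ] [0.64815519 0.09893128 0.085     ]
```

View pics/w2.png

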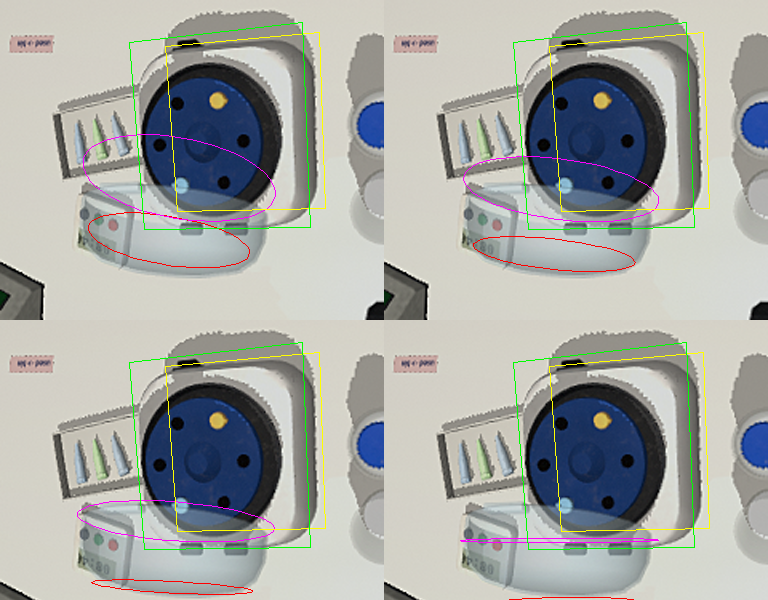

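```bash
python3 -m crank '[0,0,-28,20,0,0,0, 0,0,-28,20,0,0,0, 0,0,-28,20,0,0,0, 0,0,-28,20,0,0,0, 0,0,-28,20,0,0,0, 0,0,-28,20,0,0,0, 0,0,0,0,0,0,0]'
python3 -m crank '[0,30,0,0,0,0,0, 0,30,0,0,0,0,0, 0,30,0,0,0,0,0, 0,15,0,0,0,0,0, 0,0,0,0,0,0,0, 0,0,0,0,0,0,0]'
python3 - <<'E'
from h import *
print(go(mach([.073,0,.19],.577,.069)), manip.observe()["ft_force"])
c=cam("wrist"); cv2.imwrite("pics/w3.png",c["color"][:,:,::-1])
c=cam("side"); crop(c,180,80,400,300,2.7,"s4.png")
E
```

```text
t: 3.18
eef_pos: [0.7318, 0.103, 0.2927]
orientation: [0.703, -0.078, 0.703, 0.073]
ft_force: [-0.7, -1.7, -1.5]
gripper_width: 0.0001
t: 3.68
eef_pos: [0.7279, 0.1117, 0.1888]
orientation: [0.702, -0.078, 0.703, 0.079]
ft_force: [0.5, 0.6, 0.8]
gripper_width: -0.0
[ -1.1  -8.3 -83.6] [0.47168508 0.58912153 0.84881528]
```

View pics/w3.png

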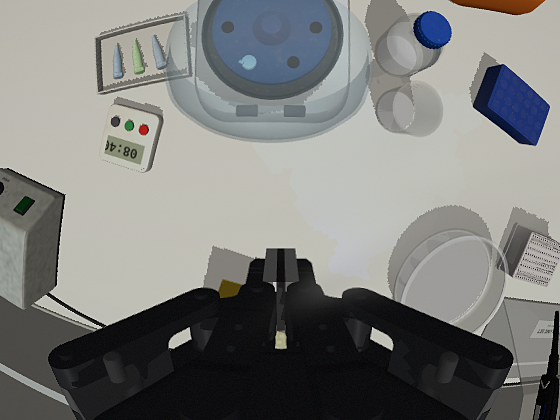

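View pics/s4.png

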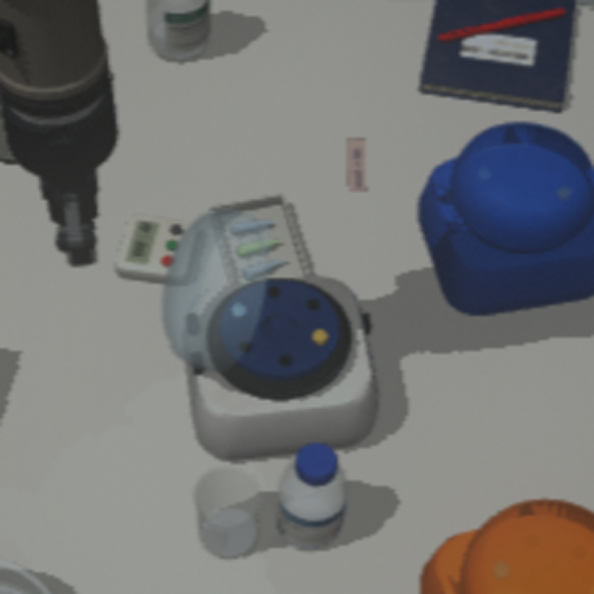

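The fingers are behind the lid and roughly on its centre line: machine centre column is about 270, fingers at 281. Now pushing.

```bash
python3 -m crank '[0,0,-8,-15,0,0,0, 0,0,0,-15,0,0,0, 0,0,0,-15,0,0,0, 0,0,0,-10,0,0,0, 0,0,0,-8,0,0,0, 0,0,0,-8,0,0,0, 0,0,0,-8,0,0,0]'
python3 -m crank '[0,0,0,-8,0,0,0, 0,0,0,-8,0,0,0, 0,0,0,-8,0,0,0]'
python3 - <<'E'
from h import *
c=cam("side"); crop(c,180,80,400,300,2.7,"s5.png")
E
```

```text
t: 4.37
eef_pos: [0.6537, 0.085, 0.1907]
orientation: [0.704, -0.078, 0.702, 0.078]
ft_force: [0.5, 0.4, -0.1]
gripper_width: -0.0
t: 4.62
eef_pos: [0.6296, 0.0795, 0.1895]
orientation: [0.703, -0.078, 0.703, 0.078]
ft_force: [0.9, -0.0, 0.8]
gripper_width: -0.0001
```

View pics/s5.png

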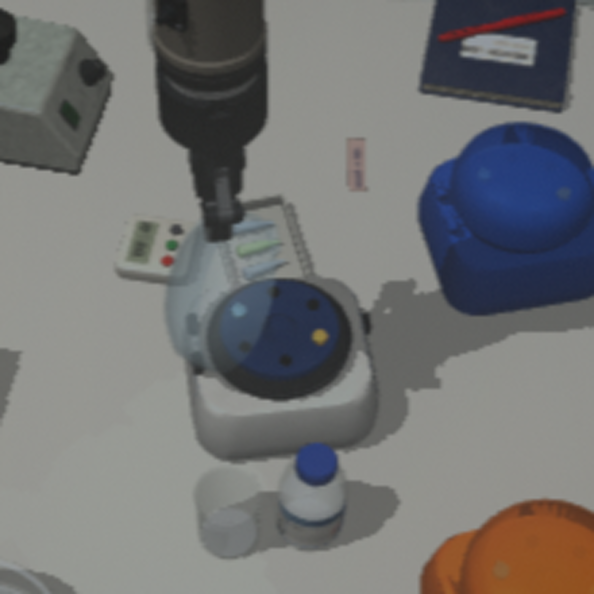

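```bash
python3 -m crank '[0,0,0,-7,0,0,0, 0,0,0,-7,0,0,0, 0,0,0,-7,0,0,0, 0,0,0,-7,0,0,0]'
python3 - <<'E'
from h import *
c=cam("side"); crop(c,180,80,400,300,2.7,"s6.png")
E
```

```text
t: 5.0
eef_pos: [0.602, 0.0732, 0.1893]
orientation: [0.703, -0.078, 0.703, 0.078]
ft_force: [-0.5, 0.0, 0.3]
gripper_width: 0.0002
```

View pics/s6.png

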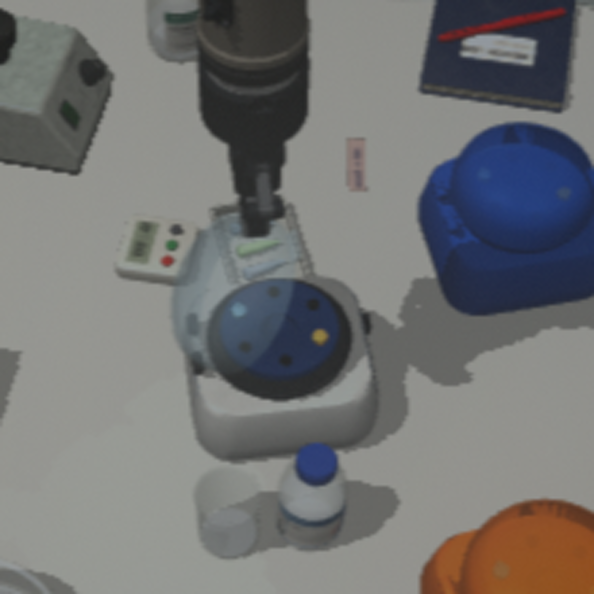

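The lid is moving: its outline has shifted forward, and its front edge is now about (270,290). I'll keep pushing forward and slightly down.

```bash
python3 -m crank '[0,0,0,-7,0,0,0, 0,1,0,-7,0,0,0, 0,2,0,-7,0,0,0, 0,2,0,-7,0,0,0, 0,2,0,-7,0,0,0]'
python3 - <<'E'
from h import *
c=cam("side"); crop(c,180,80,400,300,2.7,"s7.png")
E
```

```text
t: 5.47
eef_pos: [0.5677, 0.0655, 0.1821]
orientation: [0.703, -0.078, 0.703, 0.078]
ft_force: [-0.0, -0.6, -0.1]
gripper_width: 0.0001
```

View pics/s7.png

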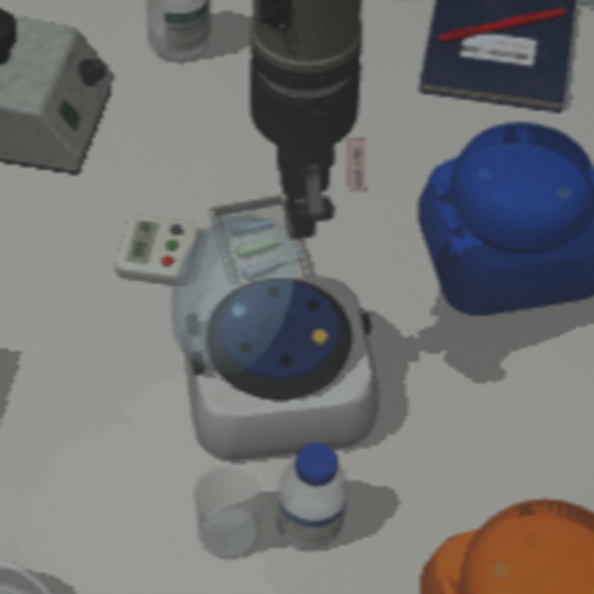

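```bash
python3 - <<'E'
from h import *
c=cam("side")
ims=[]
for th in (.5,.6,.7,.8,.9,1.0):
  overlay(c,.577,.069,.2217,th,(230,140,320,230),2.9,"tmp.png"); ims.append(cv2.imread("pics/tmp.png"))
cv2.imwrite("pics/s8.png",np.vstack([np.hstack(ims[:3]),np.hstack(ims[3:])]))
c=cam("wrist"); cv2.imwrite("pics/w4.png",c["color"][:,:,::-1])
E
```

```text
(no output)
```

View pics/s8.png

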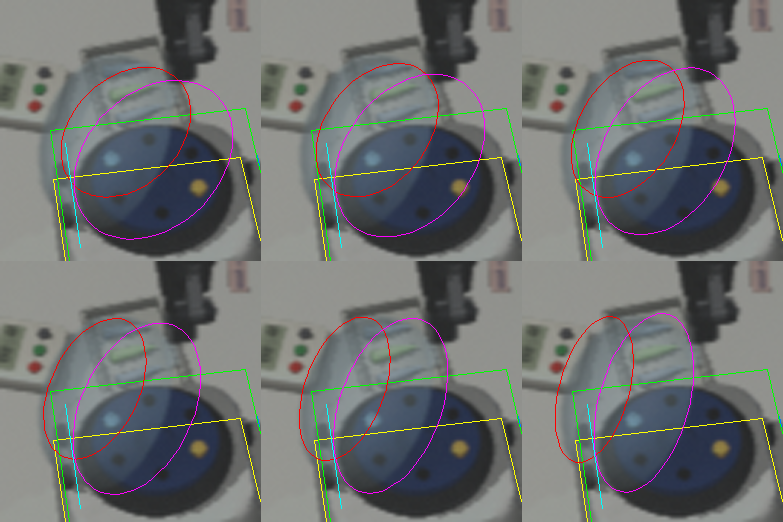

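View pics/w4.png

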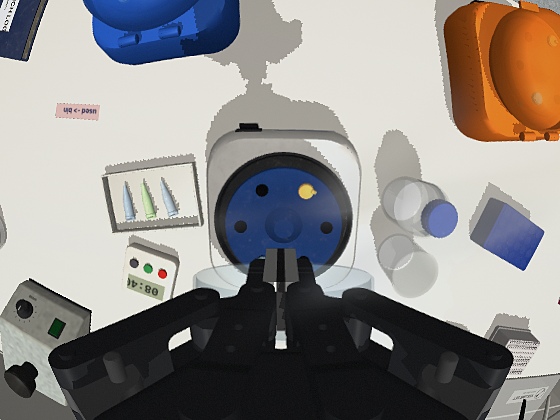

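```bash
python3 - <<'E'
from h import *
c=cam("top"); crop(c,190,100,380,260,4,"t5.png")
c=cam("side"); crop(c,220,120,340,240,5,"s9.png")
E
```

```text
(no output)
```

View pics/t5.png

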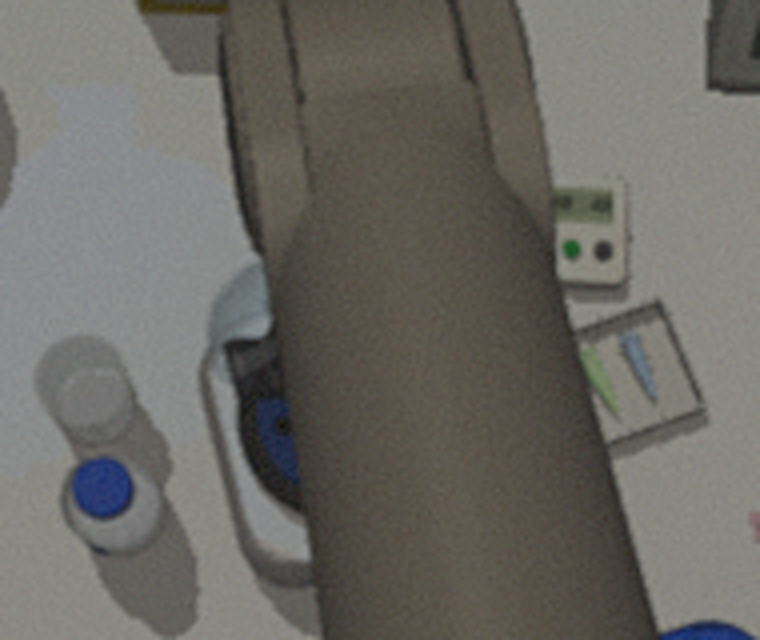

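View pics/s9.png

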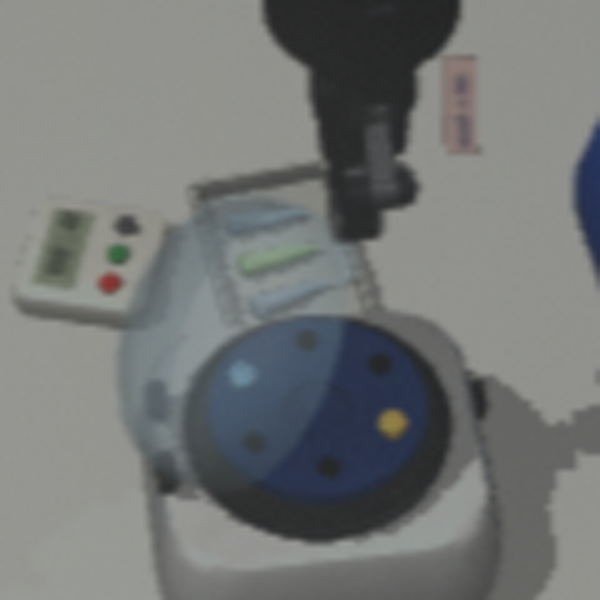

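```bash
python3 - <<'E'
from h import *
c=cam("side"); o=manip.observe(); print(proj(c,o["eef_pos"]))
c=cam("wrist"); print(projw(c,o["eef_pos"]))
def q(th):
    return proj(cam("side"),T(.577,.069,.2217,lidpts(th)[0][[0]]))
print(q(1.0),q(.8))
# rim point candidates: pixel -> machine y=0 plane
E
```

```text
[[291.02952032 173.86354369]]
[[280.37113993 245.17874571]]
[[267.45282416 168.19440655]] [[279.48794035 169.56496834]]
```

```bash
python3 - <<'E'
from h import *
c=cam("wrist")
ims=[]
for th in(.6,.8,.95,1.1):
    im=cv2.resize(c["color"][100:340,150:420,::-1],None,fx=1.25*1.17,fy=1.25,interpolation=cv2.INTER_CUBIC)
    im=cv2.resize(c["color"][100:340,150:420,::-1],None,fx=1.25,fy=1.25,interpolation=cv2.INTER_CUBIC)
    for L,col in zip(lidpts(th),((0,0,255),(255,0,255))):
        q=((projw(c,T(.577,.069,.2217,L))-[150,100])*1.25).astype(int); cv2.polylines(im,[q],True,col,1)
    ims.append(im)
cv2.imwrite("pics/w5.png",np.vstack([np.hstack(ims[:2]),np.hstack(ims[2:])]))
E
```

```text
(no output)
```

View pics/w5.png

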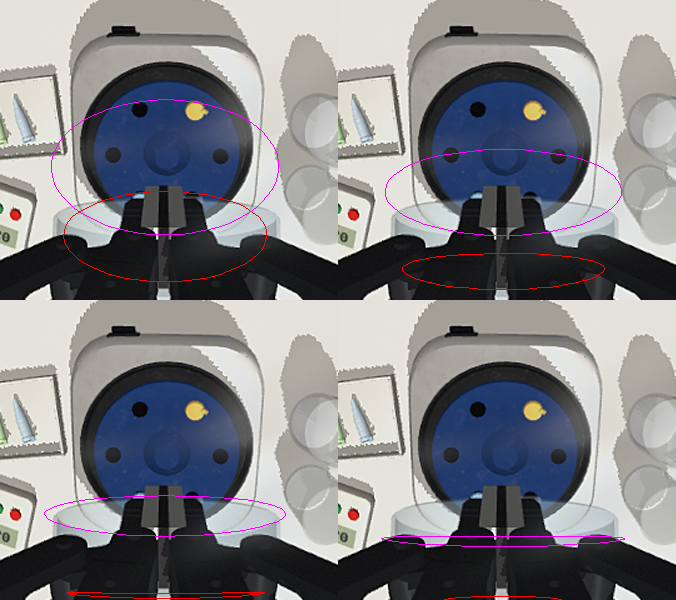

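```bash
python3 -m crank '[0,0,0,-7,0,0,0, 0,0,0,-7,0,0,0, 0,0,0,-7,0,0,0, 0,0,0,-7,0,0,0, 0,0,0,0,0,0,0]'
python3 - <<'E'
from h import *
c=cam("side"); crop(c,220,120,340,240,5,"s10.png")
c=cam("wrist"); cv2.imwrite("pics/w6.png",c["color"][:,:,::-1])
E
```

```text
t: 6.38
eef_pos: [0.5395, 0.059, 0.1824]
orientation: [0.702, -0.078, 0.703, 0.078]
ft_force: [-0.0, 0.0, -0.1]
gripper_width: -0.0003
```

View pics/s10.png

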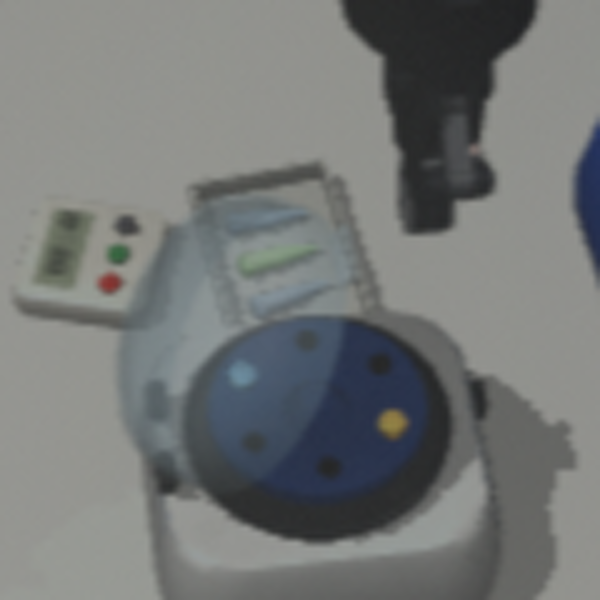

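View pics/w6.png

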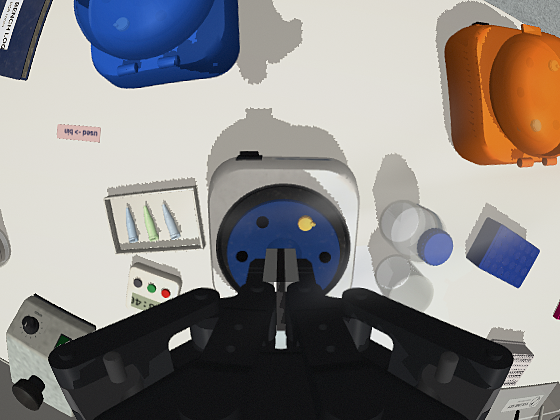

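The fingers slid over the lid and stand free in front of it. The lid is at about 0.95 rad. I'll go back over it and push from lower down.

```bash
python3 -m crank '[0,-30,0,0,0,0,0, 0,-30,0,0,0,0,0, 0,-30,0,0,0,0,0, 0,0,0,35,0,0,0, 0,0,0,35,0,0,0, 0,0,0,35,0,0,0, 0,0,0,35,0,0,0, 0,0,0,35,0,0,0]'
python3 -m crank '[0,0,0,30,0,0,0, 0,0,0,0,0,0,0, 0,30,0,0,0,0,0, 0,30,0,0,0,0,0, 0,30,0,0,0,0,0, 0,28,0,0,0,0,0, 0,0,0,0,0,0,0]'
python3 - <<'E'
from h import *
print(go(mach([.09,0,.155],.577,.069)))
c=cam("side"); crop(c,180,80,400,300,2.7,"s11.png")
E
```

```text
t: 7.15
eef_pos: [0.7137, 0.0989, 0.2723]
orientation: [0.703, -0.078, 0.703, 0.079]
ft_force: [1.1, 0.6, 0.6]
gripper_width: 0.0003
t: 7.73
eef_pos: [0.7364, 0.1044, 0.1469]
orientation: [0.698, -0.078, 0.707, 0.078]
ft_force: [-1.2, -0.8, -1.5]
gripper_width: -0.0001
[ -7.1   0.5 -73.3]
```

View pics/s11.png

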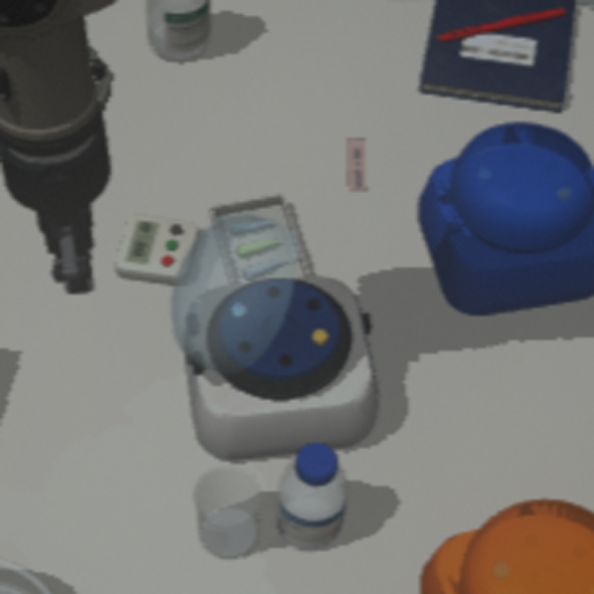

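```bash
python3 -m crank '[0,0,0,-20,0,0,0, 0,0,0,-20,0,0,0, 0,0,0,-12,0,0,0, 0,0,0,-8,0,0,0, 0,0,0,-8,0,0,0, 0,0,0,-7,0,0,0, 0,0,0,-7,0,0,0, 0,0,0,-7,0,0,0]'
python3 - <<'E'
from h import *
c=cam("side"); crop(c,220,120,340,240,5,"s12.png")
E
```

```text
t: 8.45
eef_pos: [0.6544, 0.0851, 0.1548]
orientation: [0.703, -0.078, 0.702, 0.078]
ft_force: [0.2, -0.4, -0.2]
gripper_width: -0.0
```

View pics/s12.png

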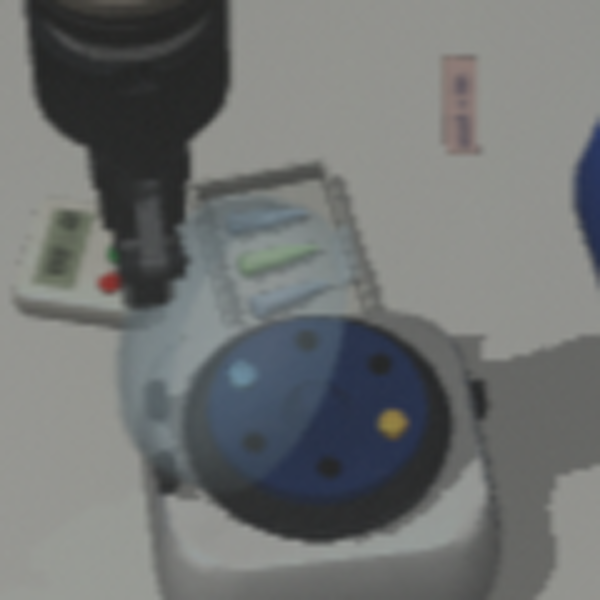

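Just touching or about to touch. I'll continue in small steps, checking the view.

```bash
python3 -m crank '[0,0,0,-6,0,0,0, 0,0,0,-6,0,0,0, 0,0,0,-6,0,0,0]'
python3 - <<'E'
from h import *
c=cam("side"); crop(c,220,120,340,240,5,"s13.png")
E
```

```text
t: 8.75
eef_pos: [0.6366, 0.081, 0.1543]
orientation: [0.703, -0.078, 0.703, 0.078]
ft_force: [0.7, 0.8, -0.5]
gripper_width: -0.0001
```

View pics/s13.png

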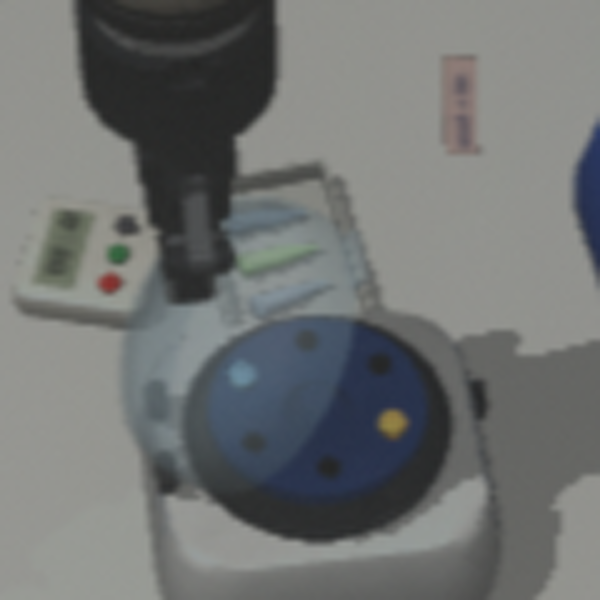

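```bash
python3 -m crank '[0,0,0,-6,0,0,0, 0,0,0,-6,0,0,0, 0,0,0,-6,0,0,0, 0,0,0,-3,0,0,0, 0,0,0,0,0,0,0]'
python3 - <<'E'
from h import *
c=cam("side"); crop(c,220,120,340,240,5,"s14.png")
E
```

```text
t: 9.22
eef_pos: [0.6156, 0.0761, 0.1545]
orientation: [0.703, -0.078, 0.703, 0.078]
ft_force: [0.1, 0.2, -0.5]
gripper_width: 0.0001
```

View pics/s14.png

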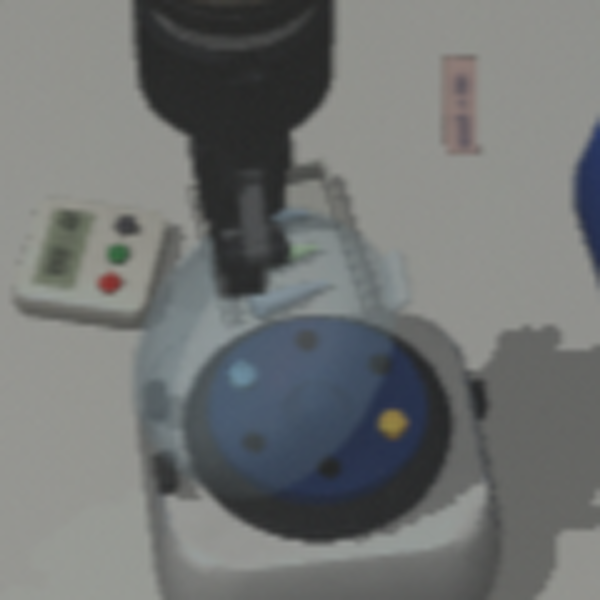

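The lid is coming down (its edge has reached the rotor's yellow tube, and a front tab is visible at (400,280)). I'll wait a few rows to see whether it sinks by itself.

```bash
python3 -m crank '[0,0,0,-6,0,0,0, 0,0,0,-6,0,0,0, 0,0,0,-6,0,0,0, 0,0,0,-3,0,0,0, 0,0,0,0,0,0,0, 0,0,0,0,0,0,0, 0,0,0,0,0,0,0]'
python3 - <<'E'
from h import *
c=cam("side"); crop(c,220,120,340,240,5,"s15.png")
E
```

```text
t: 9.85
eef_pos: [0.5961, 0.072, 0.1545]
orientation: [0.703, -0.078, 0.703, 0.078]
ft_force: [-0.1, 0.6, 0.8]
gripper_width: 0.0001
```

View pics/s15.png

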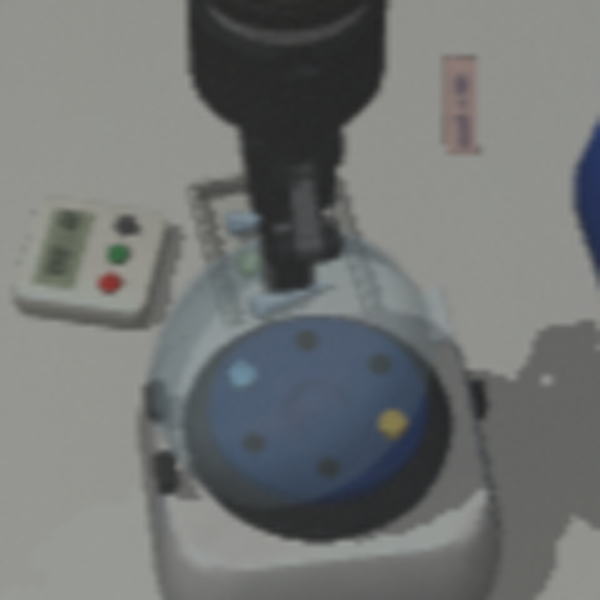

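```bash
python3 -m crank '[0,-5,0,0,0,0,0, 0,-5,0,0,0,0,0, 0,-5,0,0,0,0,0, 0,0,0,-10,0,0,0, 0,0,0,-10,0,0,0, 0,0,0,-10,0,0,0, 0,0,0,-10,0,0,0, 0,0,0,-10,0,0,0]'
python3 -m crank '[0,0,0,-10,0,0,0, 0,0,0,-10,0,0,0, 0,0,0,0,0,0,0, 0,0,0,0,0,0,0, 0,0,0,0,0,0,0, 0,0,0,0,0,0,0, 0,0,0,0,0,0,0, 0,0,0,0,0,0,0]'
python3 - <<'E'
from h import *
c=cam("side"); crop(c,220,120,340,240,5,"s16.png")
c=cam("wrist"); cv2.imwrite("pics/w7.png",c["color"][:,:,::-1])
E
```

```text
t: 10.57
eef_pos: [0.5455, 0.0605, 0.1692]
orientation: [0.703, -0.078, 0.703, 0.078]
ft_force: [-1.0, -0.3, 0.3]
gripper_width: -0.0003
t: 11.23
eef_pos: [0.5279, 0.0566, 0.1693]
orientation: [0.703, -0.078, 0.703, 0.078]
ft_force: [0.2, 1.3, 0.0]
gripper_width: -0.0003
```

View pics/s16.png

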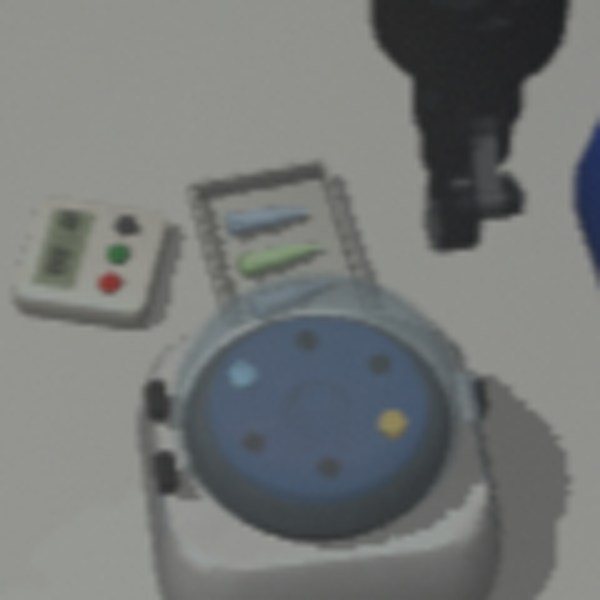

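View pics/w7.png

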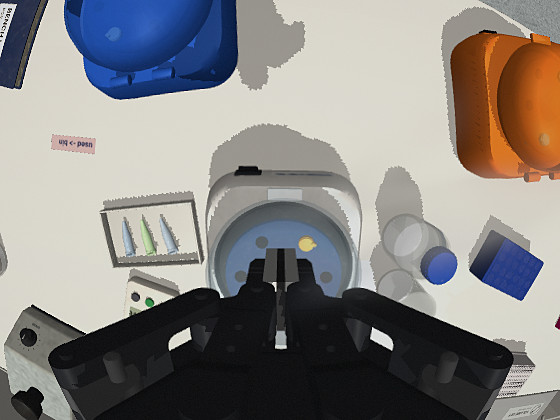

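The lid looks shut. I'll press lightly on the front part of its flat top to make sure it is fully down.

```bash
python3 -m crank '[0,10,0,6,0,0,0, 0,10,0,6,0,0,0, 0,10,0,0,0,0,0, 0,4,0,0,0,0,0, 0,2,0,0,0,0,0, 0,2,0,0,0,0,0, 0,2,0,0,0,0,0, 0,0,0,0,0,0,0]'
python3 -m crank '[0,1.5,0,0,0,0,0, 0,1.5,0,0,0,0,0, 0,0,0,0,0,0,0]'
```

```text
t: 12.0
eef_pos: [0.5392, 0.0591, 0.1292]
orientation: [0.703, -0.078, 0.703, 0.078]
ft_force: [-0.2, -0.3, 0.6]
gripper_width: 0.0003
t: 12.25
eef_pos: [0.5393, 0.0591, 0.1264]
orientation: [0.703, -0.078, 0.703, 0.078]
ft_force: [0.4, 0.5, -1.0]
gripper_width: -0.0003
```

```bash
python3 -m crank '[0,1,0,0,0,0,0, 0,0,0,0,0,0,0]'; python3 -m crank '[0,1,0,0,0,0,0, 0,0,0,0,0,0,0]'; python3 -m crank '[0,1,0,0,0,0,0, 0,0,0,0,0,0,0]'; python3 -m crank '[0,1,0,0,0,0,0, 0,0,0,0,0,0,0]'
```

```text
t: 12.42
eef_pos: [0.5393, 0.0591, 0.1254]
orientation: [0.703, -0.078, 0.703, 0.078]
ft_force: [0.6, -0.4, 0.4]
gripper_width: -0.0003
t: 12.58
eef_pos: [0.5392, 0.0591, 0.1243]
orientation: [0.703, -0.078, 0.703, 0.078]
ft_force: [-0.0, 0.3, 0.5]
gripper_width: -0.0002
t: 12.75
eef_pos: [0.5392, 0.0591, 0.1232]
orientation: [0.703, -0.078, 0.703, 0.078]
ft_force: [0.3, 0.2, 0.1]
gripper_width: 0.0001
t: 12.92
eef_pos: [0.5392, 0.0591, 0.1222]
orientation: [0.703, -0.078, 0.703, 0.078]
ft_force: [1.1, 0.3, -0.2]
gripper_width: 0.0001
```

```bash
for i in 1 2; do :; done; python3 -m crank '[0,1.5,0,0,0,0,0, 0,0,0,0,0,0,0]'; python3 -m crank '[0,1.5,0,0,0,0,0, 0,0,0,0,0,0,0]'; python3 -m crank '[0,1.5,0,0,0,0,0, 0,0,0,0,0,0,0]'
python3 - <<'E'
from h import *
c=cam("side"); print(proj(c,manip.observe()["eef_pos"])); crop(c,220,120,340,240,5,"s17.png")
E
```

```text
t: 13.08
eef_pos: [0.5391, 0.0591, 0.1206]
orientation: [0.703, -0.078, 0.703, 0.078]
ft_force: [0.3, 0.0, 0.2]
gripper_width: 0.0002
t: 13.25
eef_pos: [0.5391, 0.0591, 0.1191]
orientation: [0.703, -0.078, 0.703, 0.078]
ft_force: [-0.8, -0.4, 0.3]
gripper_width: -0.0001
t: 13.42
eef_pos: [0.5391, 0.0591, 0.1176]
orientation: [0.703, -0.078, 0.703, 0.078]
ft_force: [-0.4, -1.1, -0.1]
gripper_width: -0.0004
[[304.10234106 190.72598075]]
```

View pics/s17.png

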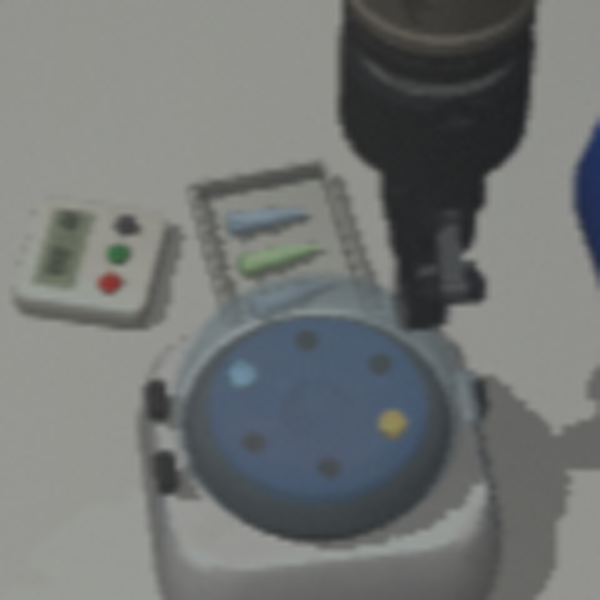

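```bash
python3 - <<'E'
from h import *
c=cam("side"); overlay(c,.577,.069,.2217,0.0,(220,120,340,240),5,"s18.png")
c=cam("wrist"); cv2.imwrite("pics/w8.png",c["color"][:,:,::-1])
E
```

```text
(no output)
```

View pics/s18.png

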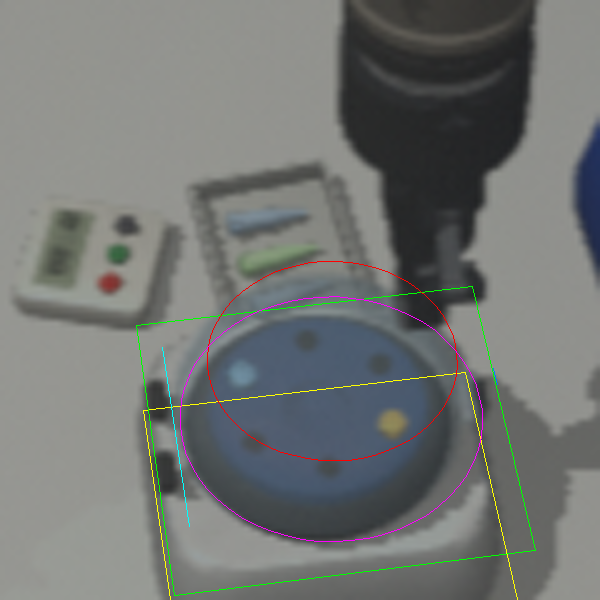

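View pics/w8.png

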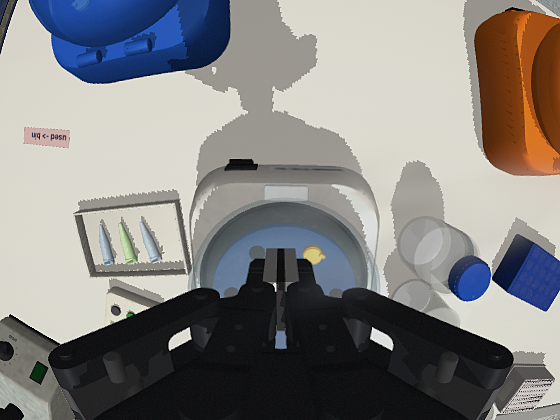

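```bash
python3 -m crank '[0,1.5,0,0,0,0,0, 0,0,0,0,0,0,0]'; python3 -m crank '[0,1.5,0,0,0,0,0, 0,0,0,0,0,0,0]'; python3 -m crank '[0,1.5,0,0,0,0,0, 0,0,0,0,0,0,0]';python3 -m crank '[0,1.5,0,0,0,0,0, 0,0,0,0,0,0,0]'
```

```text
t: 13.73
eef_pos: [0.5392, 0.0591, 0.1162]
orientation: [0.703, -0.078, 0.703, 0.078]
ft_force: [-0.0, 0.4, -0.3]
gripper_width: 0.0001
t: 13.9
eef_pos: [0.5391, 0.0591, 0.1146]
orientation: [0.703, -0.078, 0.703, 0.078]
ft_force: [-0.5, -1.3, -0.2]
gripper_width: -0.0002
t: 14.07
eef_pos: [0.5391, 0.0591, 0.1131]
orientation: [0.703, -0.078, 0.703, 0.078]
ft_force: [-0.1, -0.1, 0.3]
gripper_width: -0.0001
t: 14.23
eef_pos: [0.5391, 0.0591, 0.1116]
orientation: [0.703, -0.078, 0.703, 0.078]
ft_force: [-0.1, -0.4, -0.1]
gripper_width: -0.0003
```

```bash
python3 - <<'E'
from h import *
c=cam("side"); print(proj(c,manip.observe()["eef_pos"])); crop(c,265,140,345,220,7.5,"s19.png")
c=cam("wrist"); crop(c,170,130,400,300,3.4,"w9.png")
E
```

```text
[[303.99583322 192.34270909]]
```

View pics/s19.png

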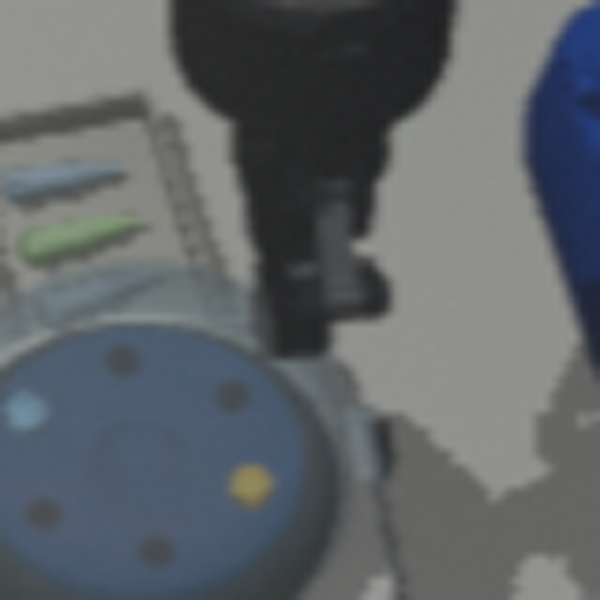

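View pics/w9.png

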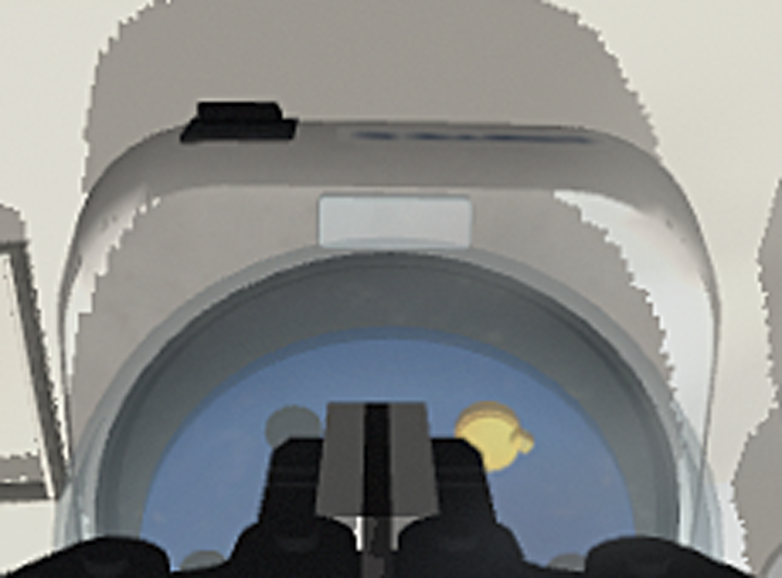

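```bash
python3 -m crank '[0,2,0,0,0,0,0, 0,0,0,0,0,0,0]'; python3 -m crank '[0,2,0,0,0,0,0, 0,0,0,0,0,0,0]'; python3 -m crank '[0,2,0,0,0,0,0, 0,0,0,0,0,0,0]'
```

```text
t: 14.5
eef_pos: [0.5391, 0.0591, 0.1096]
orientation: [0.703, -0.078, 0.703, 0.078]
ft_force: [-0.6, 0.8, 0.1]
gripper_width: -0.0002
t: 14.67
eef_pos: [0.539, 0.0591, 0.1075]
orientation: [0.703, -0.078, 0.703, 0.078]
ft_force: [-0.5, -0.4, 0.6]
gripper_width: -0.0
t: 14.83
eef_pos: [0.5391, 0.0591, 0.1056]
orientation: [0.703, -0.078, 0.703, 0.078]
ft_force: [-0.6, -0.1, -0.2]
gripper_width: -0.0002
```

```bash
python3 - <<'E'
from h import *
c=cam("side"); print(proj(c,manip.observe()["eef_pos"])); crop(c,265,140,345,220,7.5,"s20.png")
c=cam("wrist"); crop(c,170,130,400,300,3.4,"w10.png")
E
```

```text
[[303.92282697 193.9814278 ]]
```

View pics/s20.png

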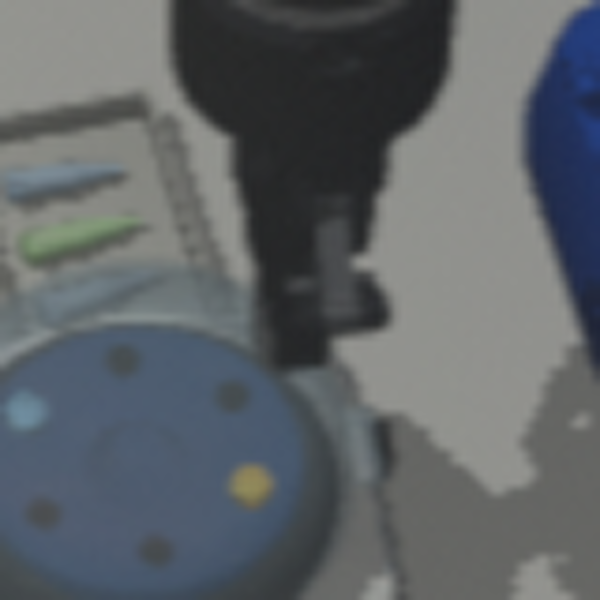

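View pics/w10.png

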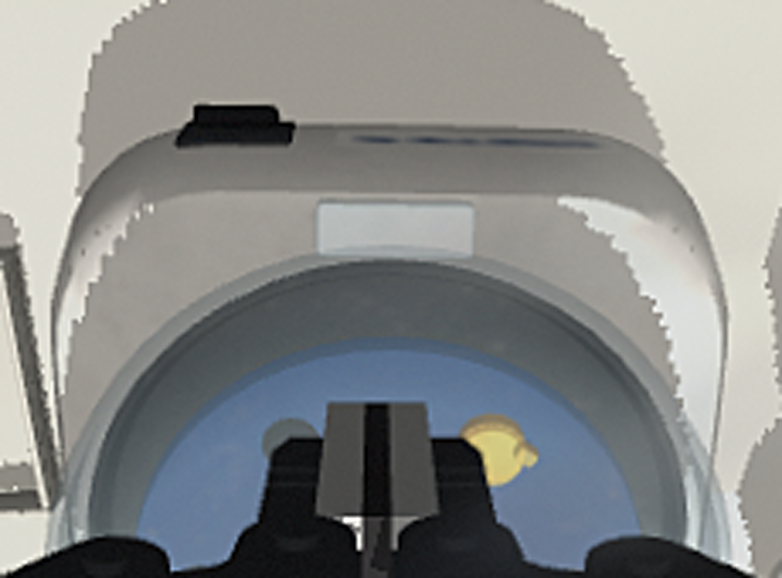

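```bash
python3 - <<'E'
from h import *
c=cam("side")
def loc(P,x=.577,y=.069,yaw=.2217):
    d=P[:2]-[x,y]; return np.round([np.cos(yaw)*d[0]+np.sin(yaw)*d[1],-np.sin(yaw)*d[0]+np.cos(yaw)*d[1]],4)
for z in(.105,.1255): print(z,px2z(c,305.3,189,z),loc(px2z(c,305.3,189,z)))
# orange/blue known? check table edges: rotor center & lid arcs
print(px2z(c,265+130/7.5,140+265/7.5,.1255),px2z(c,265+355/7.5,140+440/7.5,.1255))
o=manip.observe();print(o["qpos"].round(3), R.from_quat(o["orientation"],scalar_first=True).as_matrix().round(3)[:,0])
c=cam("wrist");print(pxw(c,280.5,248,.105),pxw(c,280.5,248,.125))
# machine features in wrist: switch (170+240/3.4,130+115/3.4), tab front edge centre
f=lambda a,b,z:pxw(c,170+a/3.4,130+b/3.4,z)
print("switch",f(237,107,.042),"tab front",f(396,200,.084),f(396,200,.09),"left/right body",f(55,330,.06),f(728,330,.06))
E
```

```text
0.105 [0.5367222  0.04431346 0.105     ] [-0.0447 -0.0152]
0.1255 [0.53678039 0.06006819 0.1255    ] [-0.0412  0.0001]
[0.59013016 0.02535665 0.1255    ] [0.52022036 0.08540158 0.1255    ]
[-0.459  0.321  0.328  1.91  -0.128  0.93   1.722] [-0.  0. -1.]
[0.54125862 0.05964653 0.105     ] [0.53362218 0.05792229 0.125     ]
switch [0.50715802 0.02184238 0.042     ] tab front [0.5116933  0.05662817 0.084     ] [0.51058565 0.05626293 0.09      ] left/right body [ 0.55837012 -0.0054026   0.06      ] [0.52729258 0.13267074 0.06      ]
```

```bash
python3 -m crank '[0,1.5,0,0,0,0,0, 0,0,0,0,0,0,0]'; python3 -m crank '[0,1.5,0,0,0,0,0, 0,0,0,0,0,0,0]'; python3 -m crank '[0,1.5,0,0,0,0,0, 0,0,0,0,0,0,0]'; python3 -m crank '[0,1.5,0,0,0,0,0, 0,0,0,0,0,0,0]'
```

```text
t: 15.2
eef_pos: [0.5392, 0.0591, 0.1042]
orientation: [0.703, -0.078, 0.703, 0.078]
ft_force: [-0.0, 0.7, -0.4]
gripper_width: -0.0001
t: 15.37
eef_pos: [0.5391, 0.0591, 0.1026]
orientation: [0.703, -0.078, 0.703, 0.078]
ft_force: [0.1, -0.8, -0.4]
gripper_width: 0.0002
t: 15.53
eef_pos: [0.5391, 0.0591, 0.1011]
orientation: [0.703, -0.078, 0.703, 0.078]
ft_force: [0.0, -0.2, -0.5]
gripper_width: -0.0
t: 15.7
eef_pos: [0.5391, 0.0591, 0.0996]
orientation: [0.703, -0.078, 0.703, 0.078]
ft_force: [-0.7, 0.4, -0.2]
gripper_width: -0.0004
```

```bash
python3 -m crank '[0,1.5,0,0,0,0,0, 0,0,0,0,0,0,0]'; python3 -m crank '[0,1.5,0,0,0,0,0, 0,0,0,0,0,0,0]'; python3 -m crank '[0,1.5,0,0,0,0,0, 0,0,0,0,0,0,0]'
python3 - <<'E'
from h import *
c=cam("side"); crop(c,265,140,345,220,7.5,"s21.png")
E
```

```text
t: 15.87
eef_pos: [0.5395, 0.0591, 0.0987]
orientation: [0.703, -0.078, 0.703, 0.078]
ft_force: [-0.2, -0.4, 2.2]
gripper_width: 0.0001
t: 16.03
eef_pos: [0.5395, 0.0591, 0.0985]
orientation: [0.703, -0.078, 0.703, 0.078]
ft_force: [-3.6, -0.5, 10.6]
gripper_width: -0.0002
t: 16.2
eef_pos: [0.5395, 0.0592, 0.0984]
orientation: [0.703, -0.078, 0.703, 0.079]
ft_force: [-7.5, -0.4, 21.7]
gripper_width: -0.0001
```

View pics/s21.png

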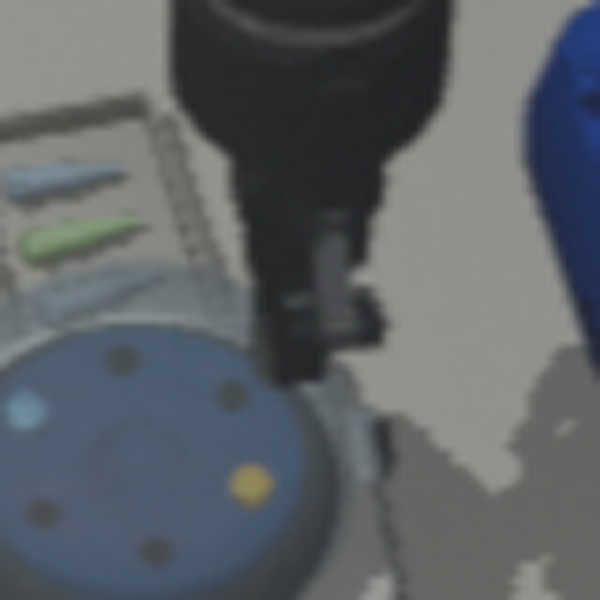

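```bash
python3 - <<'E'
from h import *
c=cam("side")
for z in(.0985,.11,.12,.1255): print(z,px2z(c,305,191,z))
o=manip.observe()
for z in (.0985,.11,.12,.1255): print(proj(c,[.5395,.059,z]),proj(c,[.5395,.07,z]))
c=cam("top"); crop(c,190,100,380,260,4,"t9.png")
E
```

```text
0.0985 [0.53710868 0.04506614 0.0985    ]
0.11 [0.53713655 0.0538363  0.11      ]
0.12 [0.53716078 0.06146253 0.12      ]
0.1255 [0.5371741  0.06565696 0.1255    ]
[[303.64017943 195.85496967]] [[303.39647025 199.78425191]]
[[303.83116449 192.77311178]] [[303.58655284 196.71693056]]
[[303.9996748  190.05392097]] [[303.75427974 194.01035796]]
[[304.09333937 188.54248915]] [[303.84751409 192.50585561]]
```

View pics/t9.png

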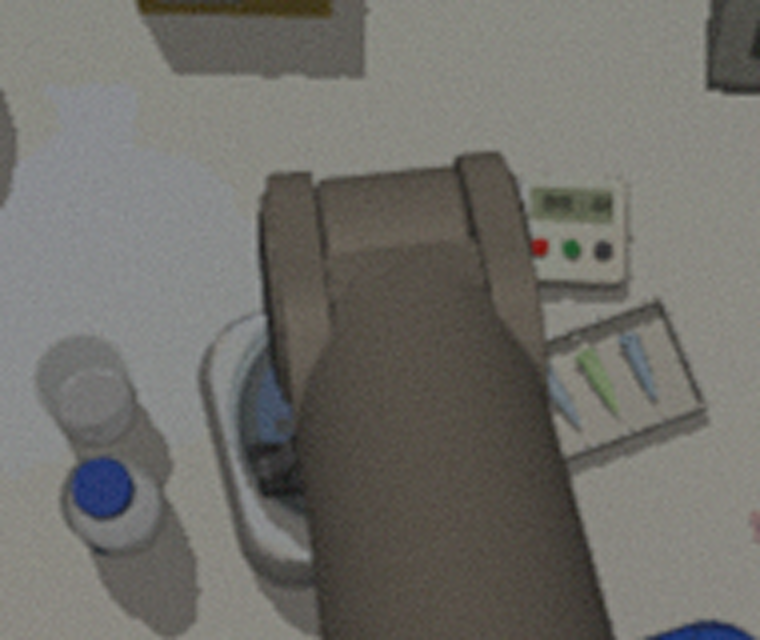

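```bash
python3 -m crank '[0,-20,0,0,0,0,0, 0,-30,0,0,0,0,0, 0,-30,0,0,0,0,0, 0,-20,0,-30,0,0,0, 0,0,0,-30,0,0,0, 0,0,0,-30,0,0,0, 0,0,0,-30,0,0,0]'
python3 - <<'E'
from h import *
c=cam("top")
for p in((335,263),(378,257),(398,310),(320,280),(345,337)): print(p,px2z(c,*p,.05).round(3),px2z(c,*p,.11).round(3))
crop(c,190,130,380,260,4,"t10.png")
c=cam("side"); crop(c,220,120,340,240,5,"s22.png")
c=cam("wrist"); cv2.imwrite("pics/w11.png",c["color"][:,:,::-1])
E
```

```text
t: 16.93
eef_pos: [0.4212, 0.0324, 0.1955]
orientation: [0.703, -0.078, 0.702, 0.078]
ft_force: [-0.6, -0.7, -0.2]
gripper_width: -0.0002
(335, 263) [ 0.447 -0.052  0.05 ] [ 0.441 -0.044  0.11 ]
(378, 257) [ 0.455 -0.149  0.05 ] [ 0.449 -0.135  0.11 ]
(398, 310) [ 0.338 -0.182  0.05 ] [ 0.339 -0.166  0.11 ]
(320, 280) [ 0.411 -0.017  0.05 ] [ 0.407 -0.011  0.11 ]
(345, 337) [ 0.287 -0.062  0.05 ] [ 0.291 -0.053  0.11 ]
```

View pics/t10.png

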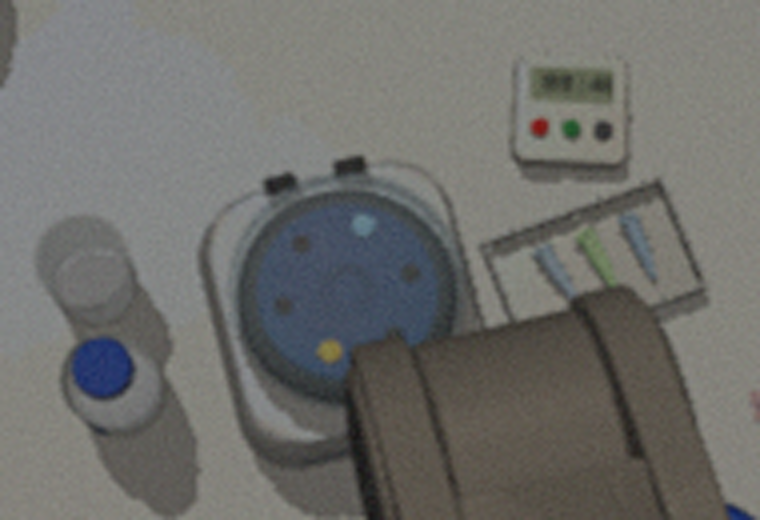

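View pics/s22.png

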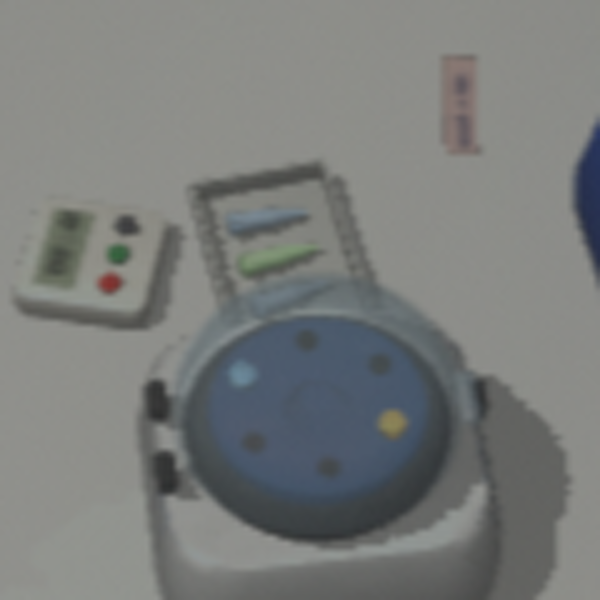

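View pics/w11.png

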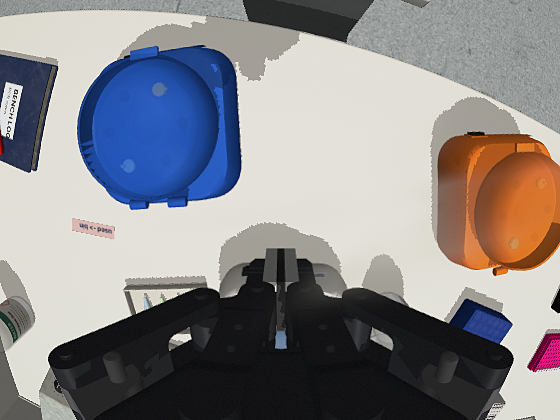

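The lid appears unchanged and shut after the 20 N press. Next I'll turn and tilt the tool, leaning it back clear of the blue look-alike, for the switch.

```bash
python3 -m crank '[0,0,0,0,6.75,0,0, 0,0,0,0,6.75,0,0, 0,0,0,0,6.75,0,0, 0,0,0,0,6.75,0,0, 0,0,0,0,0,0,0]'
python3 -m crank '[0,0,0,0,0,-6.67,0, 0,0,0,0,0,-6.67,0, 0,0,0,0,0,-6.67,0, 0,0,0,0,0,-6.67,0, 0,0,0,0,0,-6.67,0, 0,0,0,0,0,-6.67,0, 0,0,0,0,0,0,0]'
python3 - <<'E'
from h import *
o=manip.observe(); print(o["qpos"].round(2)); Rm=R.from_quat(o["orientation"],scalar_first=True).as_matrix();print(Rm.round(3))
c=cam("side"); print(proj(c,[o["eef_pos"],o["eef_pos"]-.022*Rm[:,0]])); cv2.imwrite("pics/s23.png",c["color"][:,:,::-1])
c=cam("wrist"); cv2.imwrite("pics/w12.png",c["color"][:,:,::-1])
E
```

```text
t: 17.5
eef_pos: [0.4234, 0.033, 0.1955]
orientation: [0.702, 0.089, 0.701, -0.089]
ft_force: [0.0, -0.8, -0.5]
gripper_width: 0.0001
t: 18.08
eef_pos: [0.418, 0.0341, 0.2011]
orientation: [0.873, 0.065, 0.471, -0.105]
ft_force: [-0.5, 0.6, -1.1]
gripper_width: -0.0001
[-0.32 -0.34 -0.15  2.45  0.54  0.64  0.47]
[[ 0.534  0.244  0.809]
 [-0.121  0.97  -0.212]
 [-0.836  0.015  0.548]]
[[363.44905605 160.88291058]
 [370.25655235 156.43609688]]
```

View pics/s23.png

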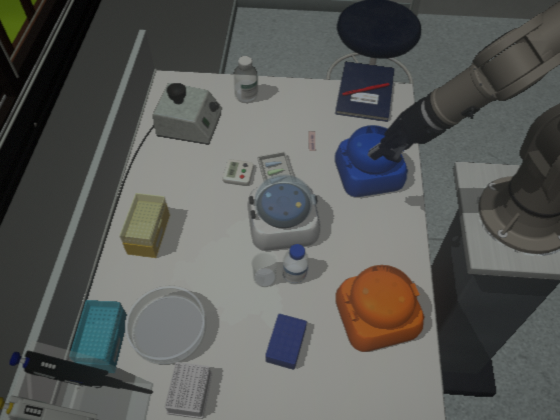

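View pics/w12.png

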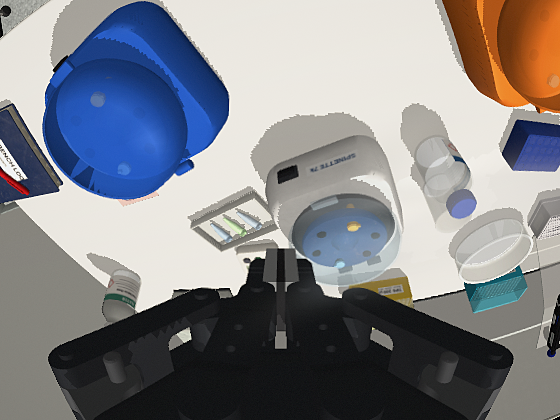

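```bash
python3 - <<'E'
from h import *
o=manip.observe(); Rm=R.from_quat(o["orientation"],scalar_first=True).as_matrix()
c=cam("side")
for d in(0,.02,.03,.04): print(d,proj(c,o["eef_pos"]-d*Rm[:,0]).round(1))
crop(c,340,120,420,180,7.5,"s24.png")
c=cam("wrist"); crop(c,230,130,350,220,6,"w13.png")
for d in(0,.02,.03): print(d,projw(c,o["eef_pos"]-d*Rm[:,0]).round(1))
print(pxw(c,288,174,.036),pxw(c,288,174,.04))
E
```

```text
0 [[362.6 160.9]]
0.02 [[368.7 156.8]]
0.03 [[371.9 154.8]]
0.04 [[375.1 152.7]]
0 [[278.4 246.3]]
0.02 [[278.2 260.7]]
0.03 [[278.  269.2]]
[0.51440944 0.02455012 0.036     ] [0.51092357 0.02521983 0.04      ]
```

View pics/s24.png

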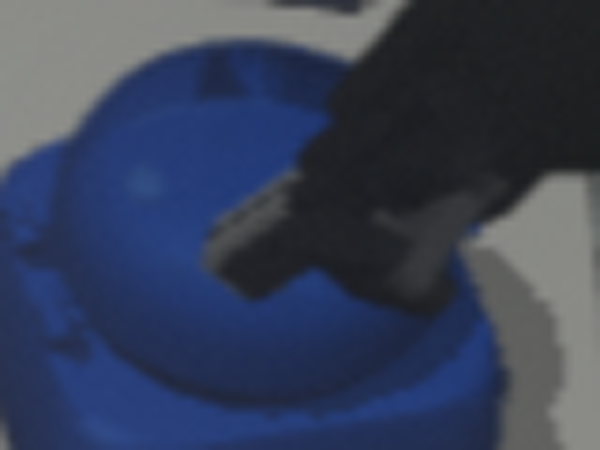

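View pics/w13.png

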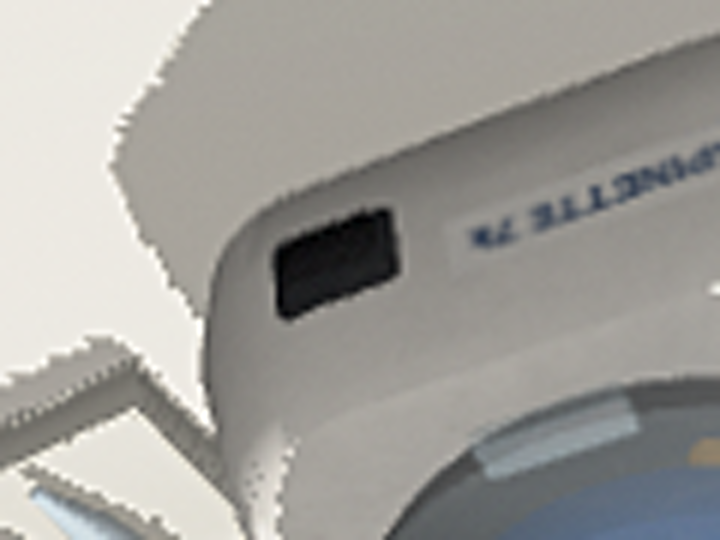

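```bash
python3 - <<'E'
from h import *
print(go([.470,.013,.13]))
E
```

```text
[ 89.6 -11.9   5.9]
```

```bash
python3 -m crank '[0,22,-3,1.5,0,0,0, 0,22,-3,1.5,0,0,0, 0,22,-3,1.5,0,0,0, 0,23,-3,1.5,0,0,0, 0,0,0,0,0,-6,0, 0,0,0,0,0,0,0]'
python3 - <<'E'
from h import *
o=manip.observe(); print(o["qpos"].round(2)); Rm=R.from_quat(o["orientation"],scalar_first=True).as_matrix();print(Rm.round(3))
tip=np.array([.510,.0225,.036])-.035*np.array([.975,.22,0])
print(tip,go(tip+.024*Rm[:,0]))
E
```

```text
t: 18.78
eef_pos: [0.4455, 0.0276, 0.1749]
orientation: [0.878, 0.069, 0.462, -0.102]
ft_force: [-0.1, -0.4, 0.1]
gripper_width: 0.0005
[ 0.31 -0.28 -0.63  2.46  0.35  0.41  0.69]
[[ 0.553  0.242  0.797]
 [-0.114  0.97  -0.216]
 [-0.825  0.028  0.564]]
[0.475875 0.0148   0.036   ] [156.9  -9.  -51.4]
```

```bash
python3 - <<'E'
from h import *
print(go([.485,.012,.14]))
E
```

```text
[52.4 -6.5 15.1]
```

```bash
python3 -m crank '[0,10,-1.3,3,0,0,0, 0,10,-1.3,3,0,0,0, 0,10,-1.3,3,0,0,0, 0,10,-1.3,3,0,0,0, 0,12,-1.3,3,0,0,0, 0,0,0,0,0,0,0]'
python3 - <<'E'
from h import *
o=manip.observe(); print(o["qpos"].round(3)); Rm=R.from_quat(o["orientation"],scalar_first=True).as_matrix();print(Rm[:,0].round(3))
tip=np.array([.510,.0225,.036])-.035*np.array([.975,.22,0])
print(tip,go(tip+.024*Rm[:,0]))
E
```

```text
t: 19.28
eef_pos: [0.4846, 0.0148, 0.1388]
orientation: [0.878, 0.068, 0.463, -0.098]
ft_force: [-0.4, 0.2, 0.3]
gripper_width: 0.0
[ 0.509 -0.106 -0.79   2.437  0.686  0.311  0.416]
[ 0.552 -0.11  -0.827]
[0.475875 0.0148   0.036   ] [104.2  -5.  -64.7]
```

```bash
python3 -m crank '[0,13,-0.6,-8,0,0,0, 0,13,-0.6,-8,0,0,0, 0,13,-0.6,-8,0,0,0, 0,13,-0.6,-8,0,0,0, 0,13,-0.6,-8,0,0,0, 0,0,0,0,0,0,0]'
python3 - <<'E'
from h import *
o=manip.observe(); print(o["qpos"].round(3)); Rm=R.from_quat(o["orientation"],scalar_first=True).as_matrix();print(Rm.round(3))
tip=np.array([.510,.0225,.036])-.035*np.array([.975,.22,0])
print(tip,go(tip+.024*Rm[:,0]))
c=cam("wrist"); cv2.imwrite("pics/w14.png",c["color"][:,:,::-1])
c=cam("side"); crop(c,270,120,420,220,5,"s25.png")
E
```

```text
t: 19.78
eef_pos: [0.4919, 0.0118, 0.0732]
orientation: [0.87, 0.067, 0.477, -0.104]
ft_force: [-1.6, 0.6, -0.9]
gripper_width: 0.0001
[ 0.954  0.261 -1.359  2.457  1.417  0.547 -0.257]
[[ 0.524  0.244  0.816]
 [-0.117  0.97  -0.215]
 [-0.843  0.017  0.537]]
[0.475875 0.0148   0.036   ] [ 46.6  -1.6 -33.7]
```

View pics/w14.png

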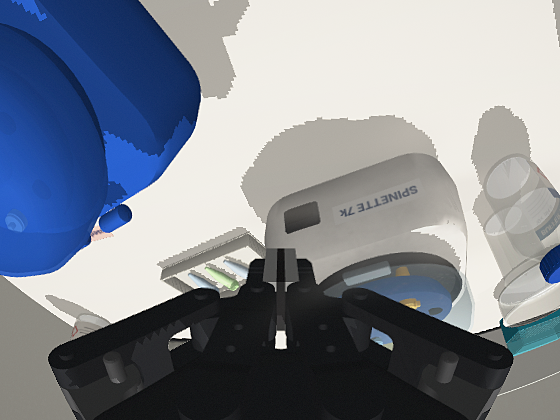

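View pics/s25.png

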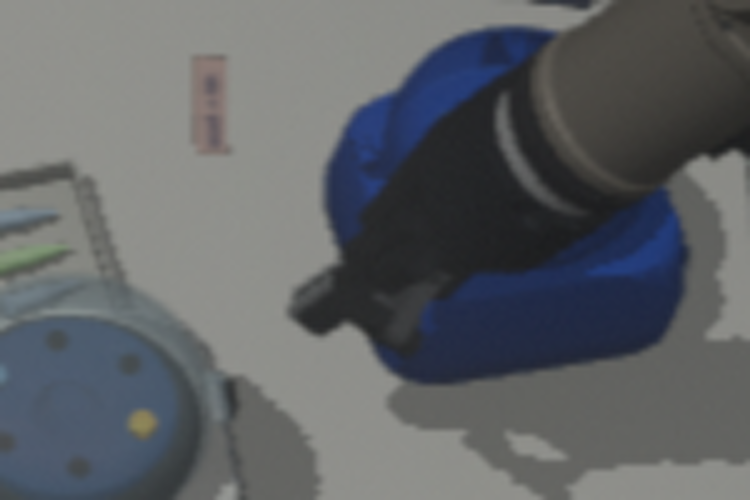

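The q3 and q4 limits are close with this tilt. I'll back up, reduce the tilt to about 24° and align the yaw with the machine.

```bash
cat >> h.py <<'E'
def tiltR(deg,yaw=.2217):
    a=np.radians(deg); h=np.array([np.cos(yaw),np.sin(yaw),0]); z=np.array([0,0,1.])
    tx=np.sin(a)*h-np.cos(a)*z; ty=np.array([-np.sin(yaw),np.cos(yaw),0]); return np.c_[tx,ty,np.cross(tx,ty)]
def turn(Rt,o=None):
    o=o or manip.observe(); return np.degrees((R.from_quat(o["orientation"],scalar_first=True).inv()*R.from_matrix(Rt)).as_rotvec()).round(1)
E
python3 -m crank '[0,-13,0,5,0,0,0, 0,-13,0,5,0,0,0, 0,-13,0,5,0,0,0, 0,-13,0,5,0,0,0, 0,0,0,0,0,0,0]'
python3 - <<'E'
from h import *
o=manip.observe(); print(o["qpos"].round(3)); print(turn(tiltR(24)),turn(tiltR(20)))
E
```

```text
t: 20.3
eef_pos: [0.4828, 0.0125, 0.1218]
orientation: [0.872, 0.058, 0.473, -0.107]
ft_force: [0.6, 0.4, 0.0]
gripper_width: -0.0001
[ 1.011 -0.088 -1.285  2.431  0.725  0.304  0.382]
[-23.5   8.9  12.8] [-23.9  12.8  12. ]
```

```bash
python3 -m crank '[0,0,0,0,-5.9,2.2,3.2, 0,0,0,0,-5.9,2.2,3.2, 0,0,0,0,-5.9,2.2,3.2, 0,0,0,0,-5.9,2.2,3.2, 0,0,0,0,0,0,0, 0,0,0,0,0,0,0]'
python3 - <<'E'
from h import *
o=manip.observe(); print(o["qpos"].round(3)); print(turn(tiltR(24)))
Rm=R.from_quat(o["orientation"],scalar_first=True).as_matrix()
tip=np.array([.510,.0225,.036])-.035*np.array([.975,.22,0])
print(go(tip+.024*Rm[:,0]))
E
```

```text
t: 20.8
eef_pos: [0.478, 0.0099, 0.1165]
orientation: [0.857, 0.01, 0.514, -0.028]
ft_force: [0.3, 0.2, 0.7]
gripper_width: 0.0003
[ 0.807 -0.055 -0.98   2.401  0.261  0.305  1.102]
[-14.1   4.    7.7]
[ 93.8   5.8 -40. ]
```

```bash
python3 -m crank '[0,0,0,0,-3.5,1,1.9, 0,0,0,0,-3.5,1,1.9, 0,0,0,0,-3.5,1,1.9, 0,0,0,0,-3.5,1,1.9, 0,0,0,0,0,0,0, 0,0,0,0,0,0,0]'
python3 - <<'E'
from h import *
o=manip.observe(); print(o["qpos"].round(3)); print(turn(tiltR(24)))
Rm=R.from_quat(o["orientation"],scalar_first=True).as_matrix()
tip=np.array([.510,.0225,.036])-.035*np.array([.975,.22,0])
print(Rm[:,0],go(tip+.024*Rm[:,0]))
E
```

```text
t: 21.3
eef_pos: [0.4771, 0.0089, 0.1153]
orientation: [0.837, -0.05, 0.54, 0.075]
ft_force: [0.3, 0.3, -0.4]
gripper_width: -0.0
[ 0.747 -0.016 -0.806  2.351 -0.156  0.385  1.823]
[-2.1  0.3  1.1]
[ 0.40462526  0.07179231 -0.91166017] [ 96.2   6.2 -32.8]
```

Good: the margins are better now. Descend.

```bash
python3 -m crank '[0,12,0.8,-4,0,0,0, 0,12,0.8,-4,0,0,0, 0,12,0.8,-4,0,0,0, 0,12,0.8,-4,0,0,0, 0,0,0,0,0,0,0]'
python3 - <<'E'
from h import *
o=manip.observe(); print(o["qpos"].round(3)); print(turn(tiltR(24)))
Rm=R.from_quat(o["orientation"],scalar_first=True).as_matrix()
tip=np.array([.510,.0225,.036])-.035*np.array([.975,.22,0])
print(Rm[:,0],go(tip+.024*Rm[:,0]))
c=cam("wrist"); cv2.imwrite("pics/w15.png",c["color"][:,:,::-1])
c=cam("side"); crop(c,270,120,420,220,5,"s26.png"); print(proj(c,o["eef_pos"]-.024*Rm[:,0]))
E
```

```text
t: 21.72
eef_pos: [0.4792, 0.0142, 0.0626]
orientation: [0.835, -0.05, 0.542, 0.077]
ft_force: [0.1, -0.8, -0.4]
gripper_width: 0.0
[ 0.632  0.124 -0.751  2.396  0.206  0.241  1.468]
[-1.9  0.   0.9]
[ 0.39992283  0.07483019 -0.91348901] [ 47.    1.2 -13.7]
[[334.56500823 185.20678301]]
```

View pics/w15.png

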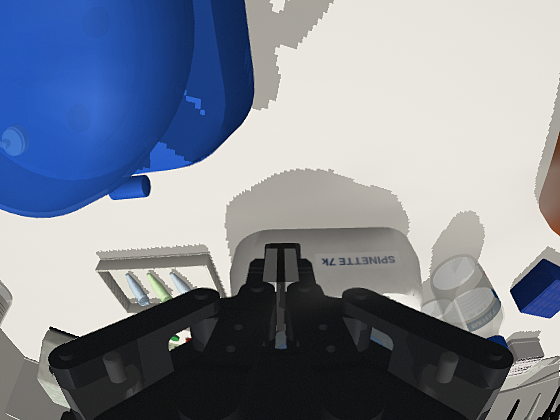

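View pics/s26.png

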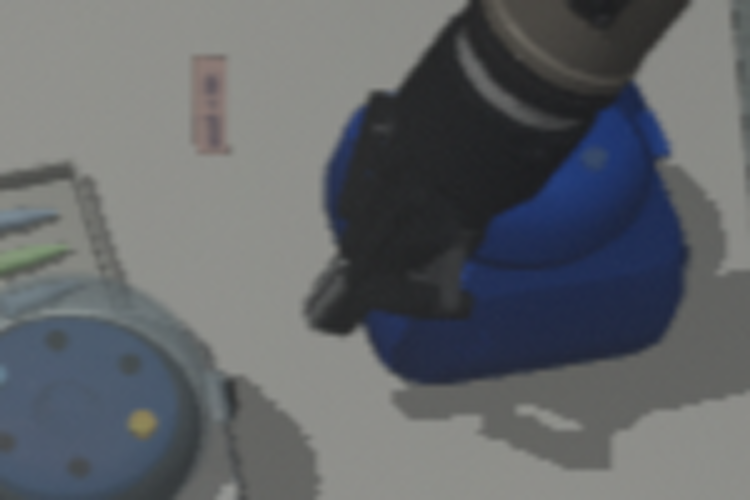

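```bash
python3 -m crank '[0,4,0,-2,0,2,0, 0,4,0,-2,0,2,0, 0,4,0,-2,0,2,0, 0,4,0,-2,0,0,0, 0,0,0,0,0,0,0]'
python3 - <<'E'
from h import *
o=manip.observe(); print(o["qpos"].round(3)); print(turn(tiltR(18)))
Rm=R.from_quat(o["orientation"],scalar_first=True).as_matrix()
tip=np.array([.510,.0225,.036])-.035*np.array([.975,.22,0])
print(Rm[:,0],go(tip+.024*Rm[:,0]))
E
```

```text
t: 22.23
eef_pos: [0.4801, 0.0128, 0.0472]
orientation: [0.807, -0.054, 0.583, 0.074]
ft_force: [-0.4, 0.0, -0.5]
gripper_width: -0.0
[ 0.552  0.19  -0.696  2.33   0.294  0.358  1.38 ]
[-2.1  0.3  0.8]
[ 0.30895064  0.05588394 -0.94943483] [33.5  2.8 -7.1]
```

```bash
python3 -m crank '[0,8,0.7,-2,0,0,0, 0,8,0.7,-2,0,0,0, 0,8,0.7,-2,0,0,0, 0,8,0.7,-1,0,0,0, 0,0,0,0,0,0,0]'
python3 - <<'E'
from h import *
o=manip.observe(); print(o["qpos"].round(3)); print(turn(tiltR(18)))
Rm=R.from_quat(o["orientation"],scalar_first=True).as_matrix()
tip=np.array([.510,.0225,.036])-.035*np.array([.975,.22,0])
print("tip",o["eef_pos"]-.024*Rm[:,0],go(tip+.024*Rm[:,0]))
c=cam("wrist"); crop(c,200,180,360,290,4.5,"w16.png")
c=cam("side"); crop(c,270,140,390,230,6,"s27.png"); print(proj(c,o["eef_pos"]-.024*Rm[:,0]))
E
```

```text
t: 22.65
eef_pos: [0.4812, 0.0159, 0.0135]
orientation: [0.806, -0.054, 0.584, 0.074]
ft_force: [-0.7, -0.3, -0.0]
gripper_width: -0.0001
[ 0.426  0.261 -0.582  2.351  0.458  0.28   1.214]
[-2.   0.1  0.7]
tip [0.47385086 0.01451126 0.03627864] [ 0.9 -0.1  1.9]
[[331.06604555 198.22420994]]
```

View pics/w16.png

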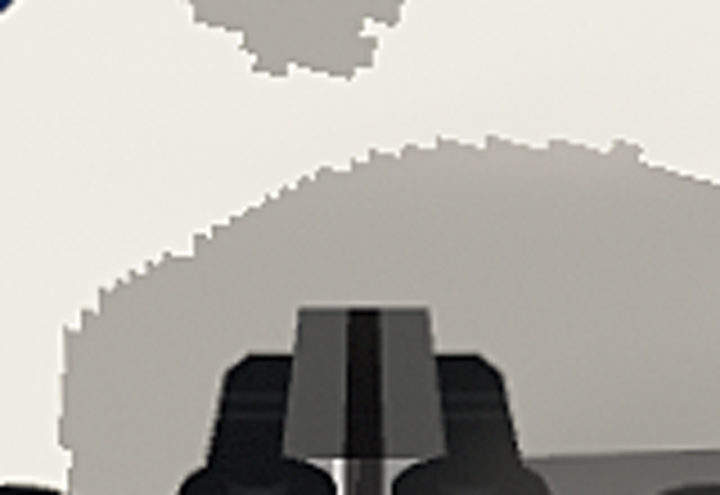

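View pics/s27.png

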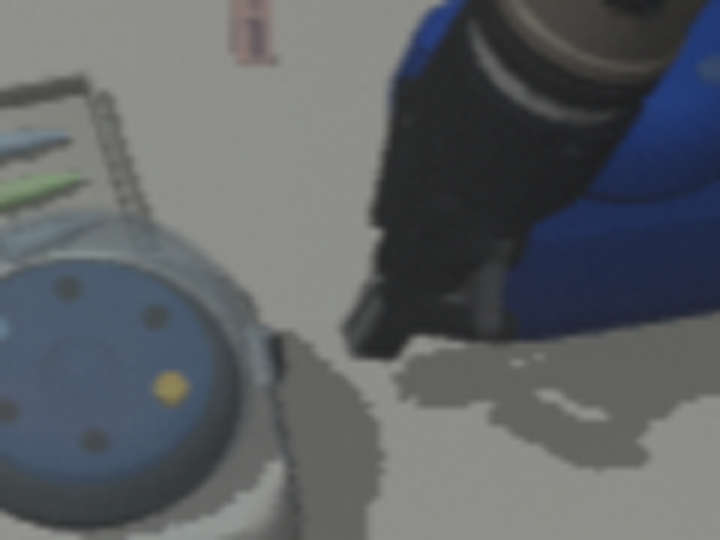

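The tip is in front of the key and at its height: it shows at about (332,197) in the side image, prediction (331,198), with the key at (316,199). Advancing slowly to contact.

```bash
python3 -m crank '[0,1.6,0,4.8,0,0,0, 0,1.6,0,4.8,0,0,0, 0,0.6,0,1.9,0,0,0, 0,0.6,0,1.9,0,0,0, 0,0,0,0,0,0,0]'
python3 -m crank '[0,0.6,0,1.9,0,0,0, 0,0,0,0,0,0,0]'
python3 -m crank '[0,0.6,0,1.9,0,0,0, 0,0,0,0,0,0,0]'
python3 -m crank '[0,0.6,0,1.9,0,0,0, 0,0,0,0,0,0,0]'
```

```text
t: 23.17
eef_pos: [0.4974, 0.0185, 0.0147]
orientation: [0.807, -0.054, 0.583, 0.074]
ft_force: [0.8, 0.8, -0.7]
gripper_width: 0.0001
t: 23.33
eef_pos: [0.4988, 0.0188, 0.0145]
orientation: [0.807, -0.054, 0.584, 0.074]
ft_force: [-0.4, 0.2, 0.3]
gripper_width: -0.0003
t: 23.5
eef_pos: [0.5008, 0.0192, 0.0145]
orientation: [0.807, -0.054, 0.584, 0.074]
ft_force: [-0.5, -0.1, -0.3]
gripper_width: -0.0001
t: 23.67
eef_pos: [0.5028, 0.0196, 0.0146]
orientation: [0.807, -0.054, 0.583, 0.074]
ft_force: [0.2, -0.1, 0.3]
gripper_width: 0.0
```

```bash
python3 -m crank '[0,0.5,0,1.5,0,0,0, 0,0,0,0,0,0,0]'
python3 -m crank '[0,0.5,0,1.5,0,0,0, 0,0,0,0,0,0,0]'
python3 -m crank '[0,0.5,0,1.5,0,0,0, 0,0,0,0,0,0,0]'
python3 -m crank '[0,0.5,0,1.5,0,0,0, 0,0,0,0,0,0,0]'
python3 - <<'E'
from h import *
o=manip.observe(); print(o["qpos"].round(3))
c=cam("side"); crop(c,270,140,390,230,6,"s28.png")
E
```

```text
t: 23.83
eef_pos: [0.5043, 0.0199, 0.0145]
orientation: [0.807, -0.054, 0.584, 0.074]
ft_force: [0.5, 0.7, -0.1]
gripper_width: -0.0
t: 24.0
eef_pos: [0.5059, 0.0202, 0.0145]
orientation: [0.807, -0.054, 0.583, 0.074]
ft_force: [0.2, 0.9, 0.2]
gripper_width: 0.0005
t: 24.17
eef_pos: [0.5074, 0.0205, 0.0145]
orientation: [0.807, -0.054, 0.583, 0.074]
ft_force: [-0.1, 1.0, -0.0]
gripper_width: -0.0005
t: 24.33
eef_pos: [0.509, 0.0207, 0.0145]
orientation: [0.807, -0.054, 0.583, 0.074]
ft_force: [0.2, 0.1, -0.8]
gripper_width: 0.0001
[ 0.394  0.298 -0.561  2.293  0.481  0.305  1.193]
```

View pics/s28.png

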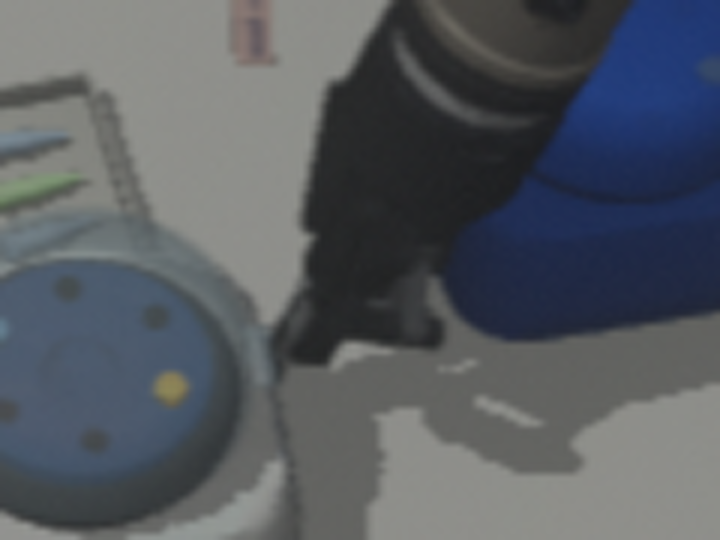

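```bash
python3 -m crank '[0,0.5,0,1.5,0,0,0, 0,0,0,0,0,0,0]'
python3 -m crank '[0,0.5,0,1.5,0,0,0, 0,0,0,0,0,0,0]'
python3 -m crank '[0,0.5,0,1.5,0,0,0, 0,0,0,0,0,0,0]'
python3 -m crank '[0,0.5,0,1.5,0,0,0, 0,0,0,0,0,0,0]'
```

```text
t: 24.55
eef_pos: [0.5105, 0.021, 0.0145]
orientation: [0.807, -0.054, 0.583, 0.074]
ft_force: [0.3, -0.2, 0.0]
gripper_width: -0.0002
t: 24.72
eef_pos: [0.5119, 0.0212, 0.0144]
orientation: [0.807, -0.054, 0.584, 0.074]
ft_force: [-0.7, 0.9, 0.1]
gripper_width: -0.0002
t: 24.88
eef_pos: [0.5126, 0.0214, 0.0145]
orientation: [0.806, -0.055, 0.584, 0.074]
ft_force: [-6.0, 0.6, 9.4]
gripper_width: 0.0003
t: 25.05
eef_pos: [0.5146, 0.0217, 0.0151]
orientation: [0.807, -0.055, 0.584, 0.073]
ft_force: [-8.5, -1.1, 15.7]
gripper_width: 0.0001
```

```bash
python3 - <<'E'
from h import *
o=manip.observe(); print(o["ft_force"],o["wrist_torque"])
c=cam("side"); crop(c,270,140,370,215,8,"s29.png")
c=cam("wrist"); cv2.imwrite("pics/w17.png",c["color"][:,:,::-1])
E
```

```text
[-8.52193543 -1.08590547 15.69591142] [-0.01709537  0.99735729  0.09272406]
```

View pics/s29.png

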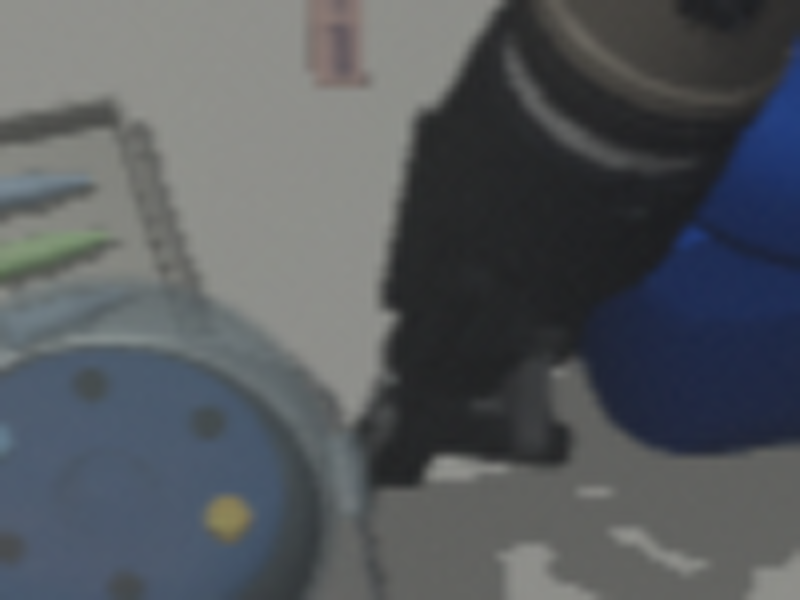

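View pics/w17.png

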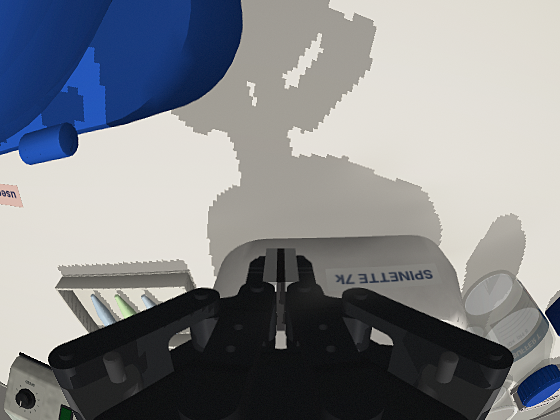

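The contact force is mostly upwards, so the tip's end face is riding on the key's top edge: the tip is too high. I'll back off, go 9 mm lower and try again.

```bash
python3 -m crank '[0,-1.6,0,-4.8,0,0,0, 0,-1.6,0,-4.8,0,0,0, 0,4.3,0,-1.4,0,0,0, 0,4.3,0,-1.4,0,0,0, 0,0,0,0,0,0,0]'
python3 -m crank '[0,1,0,3,0,0,0, 0,0.6,0,1.9,0,0,0, 0,0,0,0,0,0,0]'
python3 -m crank '[0,0.5,0,1.5,0,0,0, 0,0,0,0,0,0,0]'
python3 -m crank '[0,0.5,0,1.5,0,0,0, 0,0,0,0,0,0,0]'
```

```text
t: 25.57
eef_pos: [0.5042, 0.0198, 0.0042]
orientation: [0.806, -0.054, 0.584, 0.074]
ft_force: [-0.6, -0.2, 0.1]
gripper_width: 0.0001
t: 25.82
eef_pos: [0.5075, 0.0203, 0.004]
orientation: [0.805, -0.055, 0.586, 0.073]
ft_force: [-5.8, 0.1, 2.5]
gripper_width: 0.0
t: 25.98
eef_pos: [0.5076, 0.0202, 0.0035]
orientation: [0.804, -0.055, 0.587, 0.073]
ft_force: [-9.2, -0.2, 6.3]
gripper_width: -0.0
t: 26.15
eef_pos: [0.5076, 0.0201, 0.0029]
orientation: [0.804, -0.055, 0.588, 0.073]
ft_force: [-12.0, -1.0, 9.1]
gripper_width: 0.0
```

```bash
python3 -m crank '[0,-1.6,0,-4.8,0,0,0, 0,-4,0,-10,0,0,0, 0,-4,0,-10,0,0,0, 0,-4,0,-10,0,0,0, 0,0,0,0,0,0,0]'
python3 - <<'E'
from h import *
c=cam("side"); crop(c,290,180,340,220,12,"s30.png")
c=cam("wrist"); crop(c,200,180,360,290,4.5,"w18.png")
E
python3 - <<'E'
import cv2,numpy as np
E
```

```text
t: 26.57
eef_pos: [0.4733, 0.0136, 0.0068]
orientation: [0.806, -0.055, 0.585, 0.073]
ft_force: [-0.3, -0.5, -0.9]
gripper_width: 0.0001
```

View pics/s30.png

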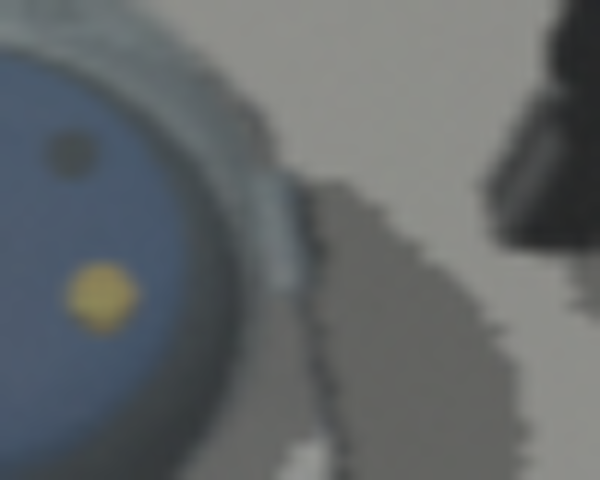

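View pics/w18.png

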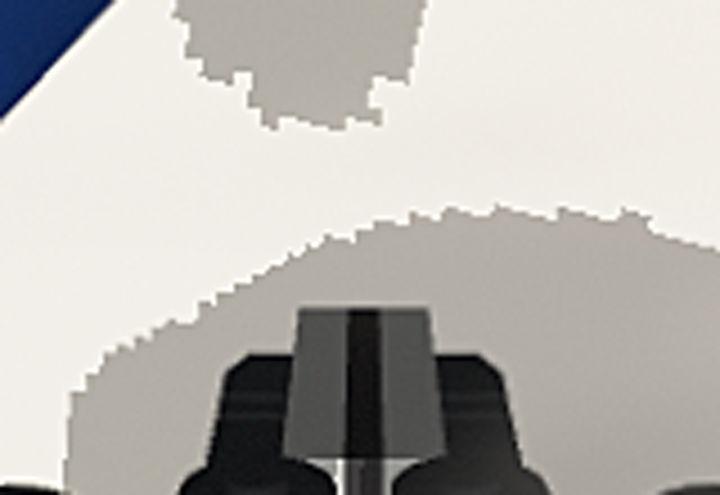

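```bash
python3 - <<'E'
from h import *
a=cv2.imread("pics/s27.png")[(185-140)*6:(215-140)*6,(300-270)*6:(330-270)*6]
c=cam("side"); crop(c,300,185,330,215,6,"tmp.png"); b=cv2.imread("pics/tmp.png")
d=cv2.resize(np.hstack([a,b]),None,fx=2.2,fy=2.2); d=cv2.convertScaleAbs(d,alpha=2); cv2.imwrite("pics/cmp.png",d)
E
```

```text
(no output)
```

View pics/cmp.png

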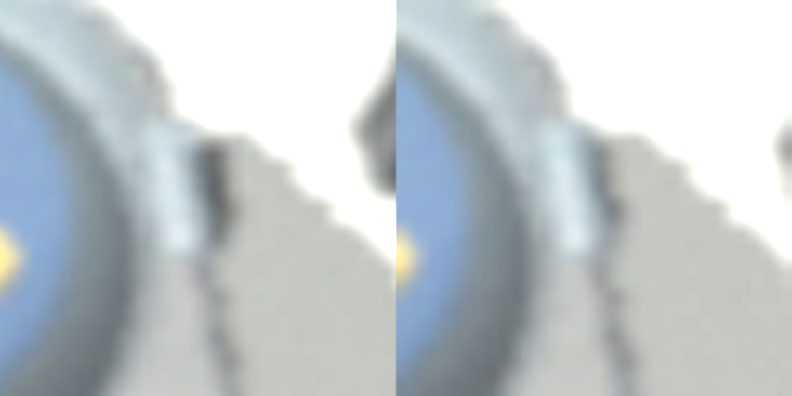

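The key now sits clearly further in: it was a wide dark block before and is a thin edge now. I'll press once more at mid height of its upper half to be sure it is on the stop.

```bash
python3 -m crank '[0,-1,0,0.3,0,0,0, 0,3,0,9,0,0,0, 0,3,0,9,0,0,0, 0,3,0,9,0,0,0, 0,0.6,0,1.9,0,0,0, 0,0,0,0,0,0,0]'
python3 -m crank '[0,0.6,0,1.9,0,0,0, 0,0,0,0,0,0,0]'
python3 -m crank '[0,0.6,0,1.9,0,0,0, 0,0,0,0,0,0,0]'
```

```text
t: 27.22
eef_pos: [0.5072, 0.0206, 0.0082]
orientation: [0.807, -0.054, 0.584, 0.074]
ft_force: [0.5, 0.0, 0.7]
gripper_width: -0.0001
t: 27.38
eef_pos: [0.5075, 0.0206, 0.0079]
orientation: [0.806, -0.055, 0.584, 0.074]
ft_force: [-3.0, -0.3, 0.9]
gripper_width: -0.0003
t: 27.55
eef_pos: [0.5075, 0.0204, 0.0073]
orientation: [0.805, -0.055, 0.586, 0.073]
ft_force: [-7.2, 0.5, 4.6]
gripper_width: 0.0003
```

```bash
python3 -m crank '[0,0.5,0,1.5,0,0,0, 0,0.3,0,1,0,0,0, 0,0,0,0,0,0,0]'
python3 -m crank '[0,-1.6,0,-4.8,0,0,0, 0,-4,0,-10,0,0,0, 0,-4,0,-10,0,0,0, 0,-8,0,-10,0,0,0, 0,-20,0,-5,0,0,0, 0,-25,0,0,0,0,0, 0,-25,0,0,0,0,0, 0,0,0,0,0,0,0]'
python3 - <<'E'
from h import *
o=manip.observe(); print(o["qpos"].round(3),o["joint_velocities"].round(3))
c=cam("side"); crop(c,220,130,340,230,6,"s31.png"); crop(c,300,185,330,215,20,"s32.png")
c=cam("wrist"); cv2.imwrite("pics/w19.png",c["color"][:,:,::-1])
c=cam("top"); cv2.imwrite("pics/t20.png",c["color"][:,:,::-1])
E
```

```text
t: 27.8
eef_pos: [0.5076, 0.0202, 0.0063]
orientation: [0.804, -0.055, 0.587, 0.073]
ft_force: [-12.8, 0.1, 6.7]
gripper_width: -0.0001
t: 28.47
eef_pos: [0.4503, 0.0078, 0.0826]
orientation: [0.809, -0.055, 0.581, 0.071]
ft_force: [1.3, 0.4, 1.5]
gripper_width: 0.0001
[ 0.789  0.052 -0.892  2.359  0.049  0.426  1.614] [-0.089  0.078  0.075  0.008  0.194 -0.06  -0.195]
```

View pics/s31.png

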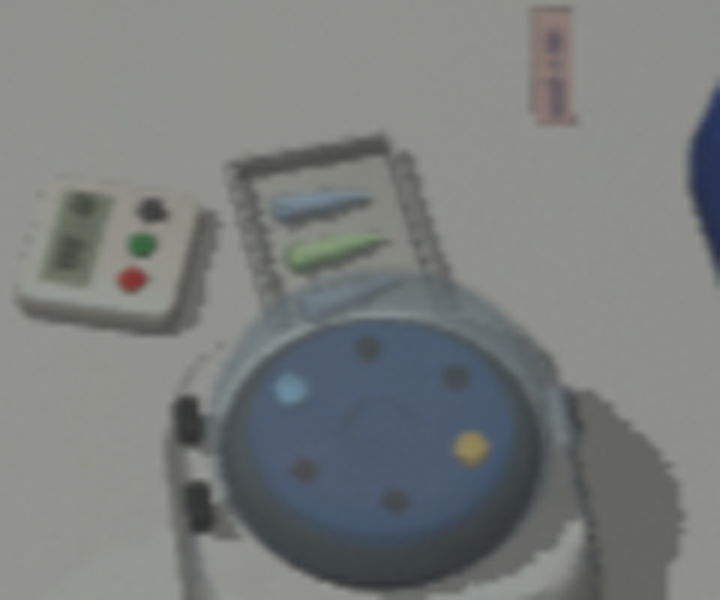

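View pics/w19.png

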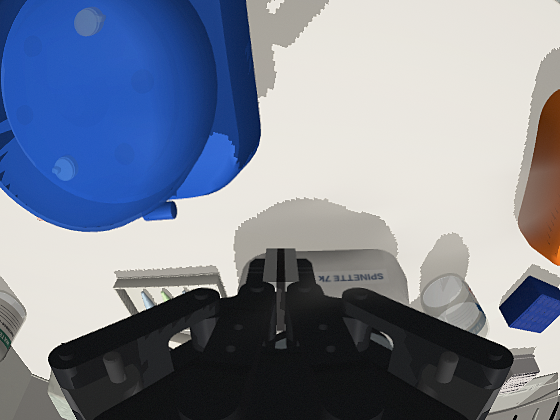

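View pics/t20.png

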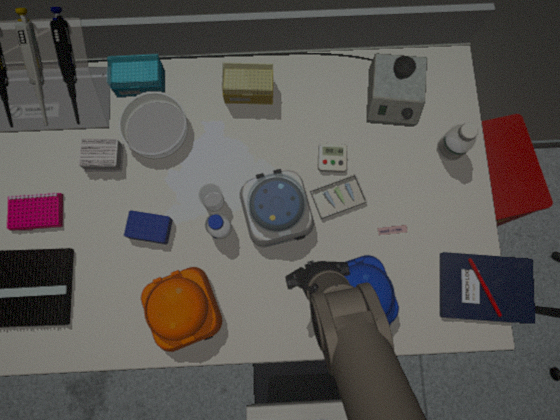

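All bystanders are at their first pixel positions in the top view: tray (338,198), timer (333,157), bottle (217,227), beaker (210,197), block (148,227). I'll lift a bit clear, let the arm settle and hand in.

```bash
python3 -m crank '[0,-15,0,3,0,0,0, 0,-15,0,3,0,0,0, 0,-10,0,3,0,0,0, 0,0,0,0,0,0,0, 0,0,0,0,0,0,0, 0,0,0,0,0,0,0]'
python3 - <<'E'
from h import *
o=manip.observe(); print(o["ft_force"],o["joint_velocities"].round(3))
c=cam("side"); cv2.imwrite("pics/s33.png",c["color"][:,:,::-1])
crop(c,300,185,330,215,20,"s34.png")
E
```

```text
t: 29.12
eef_pos: [0.4439, 0.0093, 0.1188]
orientation: [0.806, -0.054, 0.584, 0.074]
ft_force: [-1.4, -0.9, -0.7]
gripper_width: 0.0003
[-1.43485338 -0.86655448 -0.67133394] [ 0.005  0.005 -0.005  0.004 -0.005  0.003  0.006]
```

View pics/s33.png

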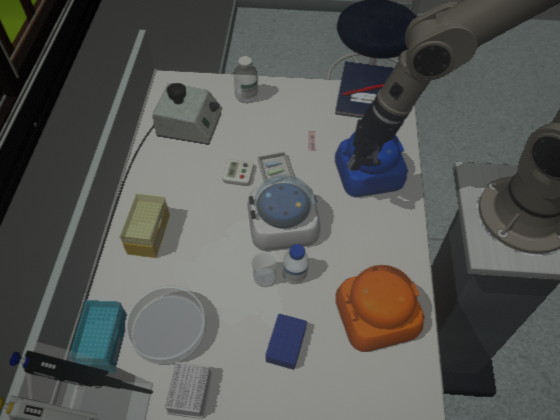

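View pics/s34.png

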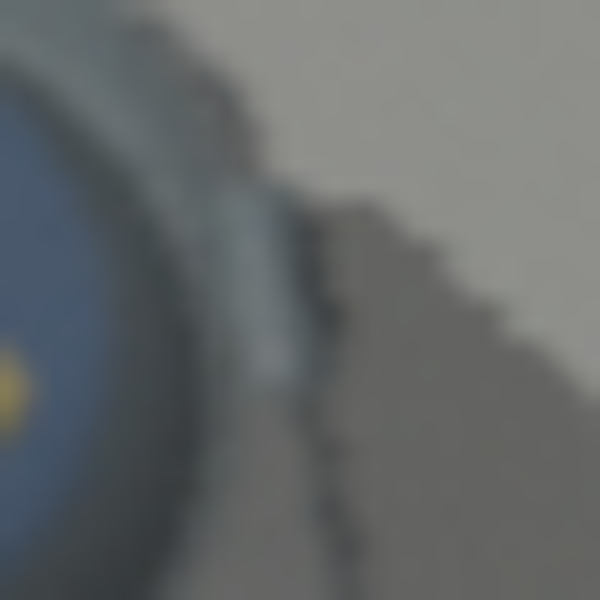

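```bash
python3 - <<'E'
from bench import manip
print(manip.close_job(), manip.observe()["ft_force"])
E
```

```text
the job is handed in; nothing more can be done
the job is handed in; nothing more can be done
```

I shut the lid, pressed the switch key in, and handed the job in at about 29 s. The interface gave no verdict, so this is what my own checks show.

- **Lid:** I pushed it over from behind with the closed fingertips. It then sank shut by itself, and I pressed its top down to a firm stop at about 22 N. It looks shut in every later picture. I had no joint reading, so its speed on the way down was not measured.
- **Switch:** I pressed the key only after the lid was down. It stopped hard at the same depth at two heights, at about 12 N against the stated 1–2 N to move it. In the side view its wide dark edge shrank to a thin line, so I take it as on.
- **Things standing round it:** the top view showed all five at their starting pixel positions. The arm ended clear, with only noise on the force sensor.

Three things did not go as planned:

- **First lid push:** it slid over the top of the lid and left it at about 0.95 rad.
- **First key push:** it rode on the key's top edge.
- **Tip position:** both happened because the fingertips seemed to end about 24 mm short of the reported tool point. Contact and side-camera views agreed on this. I corrected for it by pushing lower, and changed the tool tilt once because joints came close to their limits.

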